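# Open the cooling sample jars and take their temperatures

## Task

Two or three of the three amber jars are still capped: lift every cap off its jar and stand each the right way up in an empty well of the blue holder, leaving the old cap there as it is. Then take the infrared thermometer from its cradle and measure each jar, shortest first and tallest last (the small ones cool quickest): without touching the jar, hold the lens level and steady about 7 cm straight above the middle of the open mouth for two full seconds. Finally lay the thermometer back home in its cradle; all the jars stay standing on the bench, and the glassware and tools about them stay where they are.

Things in the scene. Friction and masses are not known exactly. Their poses are not given: they have to be found in the camera images.
- jar_short: the short amber glass jar, 90 mm across, 75 mm high, loose on the bench, thick-based, narrowing to a neck 52 mm outside and 44 mm inside, a white ceramic sample disc in the bottom; origin: centre of its underside, z up
- jar_short_mouth (a point): centre of the mouth (top plane of the rim) of the short jar, 75 mm above its underside
- jar_medium: the medium amber glass jar, 80 mm across, 110 mm high, loose on the bench, thick-based, narrowing to a neck 52 mm outside and 44 mm inside, a white ceramic sample disc in the bottom; origin: centre of its underside, z up
- jar_medium_mouth (a point): centre of the mouth (top plane of the rim) of the medium jar, 110 mm above its underside
- jar_tall: the tall amber glass jar, 76 mm across, 145 mm high, loose on the bench, thick-based, narrowing to a neck 52 mm outside and 44 mm inside, a white ceramic sample disc in the bottom; origin: centre of its underside, z up
- jar_tall_mouth (a point): centre of the mouth (top plane of the rim) of the tall jar, 145 mm above its underside
- cap_short: loose white cap on the short jar at the start (None if that jar starts open): a rubber plug 36 mm across and 10 mm high at the bottom (hangs in the neck with play), a disc 58 mm across from 10 to 22 mm, a round grip knob 28 mm across from 22 to 54 mm; origin: centre of the plug's underside, z up. All caps are alike
- cap_medium: loose white cap on the medium jar at the start (None if that jar starts open): a rubber plug 36 mm across and 10 mm high at the bottom (hangs in the neck with play), a disc 58 mm across from 10 to 22 mm, a round grip knob 28 mm across from 22 to 54 mm; origin: centre of the plug's underside, z up. All caps are alike
- cap_tall: loose white cap on the tall jar at the start (None if that jar starts open): a rubber plug 36 mm across and 10 mm high at the bottom (hangs in the neck with play), a disc 58 mm across from 10 to 22 mm, a round grip knob 28 mm across from 22 to 54 mm; origin: centre of the plug's underside, z up. All caps are alike
- holder: blue plastic cap holder fixed on the bench, an open tray 155 x 155 mm, 22 mm high, walls and cross dividers 5 mm, floor 5 mm thick, four square wells 70 mm wide; origin: centre of its underside
- well0 (a point): centre of the floor of well 0 of the holder, 5 mm above the bench; a cap standing in it has its origin here
- well1 (a point): centre of the floor of well 1 of the holder, 5 mm above the bench; a cap standing in it has its origin here
- well2 (a point): centre of the floor of well 2 of the holder, 5 mm above the bench; a cap standing in it has its origin here
- well3 (a point): centre of the floor of well 3 of the holder, 5 mm above the bench; a cap standing in it has its origin here
- old_cap_a: a cap like the others, left from earlier, standing in well 0 of the holder (exactly one of old_cap_a and old_cap_b is there, the other is None); it stays there
- old_cap_b: a cap like the others, left from earlier, standing in well 3 of the holder (exactly one of old_cap_a and old_cap_b is there, the other is None); it stays there
- thermometer: loose infrared thermometer, 192 mm long: grey bar handle 32 mm wide (y), 34 mm high, x = -85 to +55 mm; at x = 85 mm an upright round head 44 mm across, from 22 mm below to 44 mm above the handle's underside, lens on its underside looking along -z. Origin: on the handle's underside near the balance point, x along the handle to the head, z up
- lens (a point): centre of the thermometer's lens, on the underside of the head, 85 mm ahead (x) and 22 mm below the thermometer's origin; axes as the thermometer's
- cradle: grey fixed cradle: base plate 160 x 75 mm, 12 mm high; two U posts at x = -60 and +40 mm, each 20 mm long in x, saddle floor 50 mm above the bench, side walls up to 72 mm, 41 mm apart inside; 80 mm free for fingers between the posts. Origin: underside; home is the thermometer's origin 50 mm straight above it, x axes together
- beaker: bystander: glass beaker 64 mm across, 80 mm high; origin under its centre
- spatula: bystander: steel spatula 180 mm long, lying on the bench
- cork_ring: bystander: cork ring 90 mm across, 25 mm high; origin under its centre
- reagent: bystander: small closed jar with a label, 50 mm across, 90 mm high; origin under its centre
- flask: bystander: small glass flask 68 mm across, 75 mm high; origin under its centre
Things that resemble listed ones, but are neither listed nor needed, are in the scene too. What is shaped like the cap_short but green is not meant. Of the things shaped like the thermometer, the grey one is meant.

How it is judged:
By the outcome, as a careful person would: the job done as asked, in the order asked, and still so for the second after the job is handed in, with the robot touching nothing.
Of cap_short, cap_medium, cap_tall only 2 to 3 are there at a start; the rules pass over those that are not, and their reading is None.
Of old_cap_a, old_cap_b only 1 to 1 are there at a start; the rules pass over those that are not, and their reading is None.
At some moment in a run one of jar_short, jar_medium, jar_tall may be knocked a few centimetres aside while the robot is not near it.
It also fails if it takes over 208 s, if anything falls off the work surface, if the arm or the gripper's body presses on something with over 40 N, if the wrist force passes 120 N, or if a joint passes its speed limit or range.

## Robot

A 7-joint arm with a two-finger parallel gripper is mounted at the origin on the work surface. World frame = base frame: x ahead of the robot, y to its left, z up, the work surface at z = 0. Lengths are in m, angles in rad, forces in N, time in s.
With the tool pointing down it reaches from about 0.4 to 0.85 m from the base axis. Payload 10.4 kg.
Tool frame: the origin (TCP) lies between the finger pads; the fingertips stand manip.tip_extent ahead of it and the grasp point (between the pads) lies 6 mm ahead of it (manip.tip_extent is the distance from the TCP to the fingertips, in m); z points along the fingers, y is the line along which they close (so a half turn about z gives the same grasp; the last joint's range is limited). The gripper opens to 85 mm and grips with 20 to 120 N. Pads are 22 mm wide; open, the fingers measure 114 mm over their backs; the gripper's body (76 mm by 85 mm) begins 54 mm behind the grasp point. The pads swing forward as they close: fully open they stand 13 mm farther back than shut.
Start: joints at [-1.166, 0.332, -0.065, 1.46, 0.022, 1.35, -0.088], TCP at [0.259, 0.569, 0.256] pointing down, gripper open.
Joint ranges: [-2.6, 2.6], [-0.5, 2.12], [-1.47, 1.34], [0.16, 2.42], [-1.27, 4.41], [0.06, 2.06], [-2.6, 2.6]. Speed limits (rad/s): [2.22, 2.22, 2.79, 2.79, 3.14, 3.14, 3.14].

## Interface

Orientations are given as a unit quaternion [x, y, z, w].
In Python, from workcell import get_obs, optics, workorder, manip gives the robot as it stands.
- The arm moves only by the tool jog_arm, never from a script. Its argument "increments" is a list of rows, each a list of 7 numbers: the shift along the tool's x, y, z in m, then the turn, a rotation vector about the tool's x, y, z in rad, then the opening, from -1 (shut) to 1 (fully open). A call has 1 to 5 rows; each row is the pose to reach, as a shift and turn from the pose commanded when the call began, along the tool's axes at that moment; what a row does not reach only later rows make up. A row lasts 1/12 s, in which the tool goes at most 41.7 mm and 7.16 degrees, less where a joint would pass 70% of its speed; a pose out of reach is approached as far as the arm can. A call with a gripper value outside its range is refused whole. The fingers move at their own pace and stop on an object; "grip_force" is the grip in N (left out, the last holds). Time passes only in rows, so rows that repeat a pose let the fingers close. It gives the time, the measured TCP pose, the force, the opening and the grip force at its end, in the units of the state.
- get_obs(): the state, without advancing time (a new reading comes with each control period).
- optics.camera(name): name is "scene" or "top" or "wrist"; returns a dict with "color" (480x640x3 uint8, red, green, blue), "depth" (480x640 float32, m along the optical axis (not along the pixel's ray), 0 where there is no reading), "K" (3x3 intrinsics, pixels), "R" (3x3) and "t" (3): a world point X has camera coordinates R X + t. Camera axes: x right, y down, z forward; pixel columns grow to the right and rows downward; lengths in m; the calibration is good to about 2 mm. A picture is of the moment at which its call begins.
- workorder.hand_in(): hands the job in; it is judged then, once.
The state is a dict: "clock": time; "joint_pos": joint angles; "joint_velocities": joint speeds; "tau": joint torques, N m; "position": TCP position; "ee_rot": TCP orientation; "ft_force": force on the tool from outside, world axes, zero at the start; "torque": the same for the moment, N m; "grip_width": opening from 0.0 (shut) to 1.0 (fully open); "grasp_force": force on a finger pad.
Only numpy, scipy, OpenCV 4.12 (cv2) and the standard library are available. Lean on these libraries where they do the work, as an engineer would, in place of code of your own. Each camera call takes 0.05 s, during which the arm holds its last target. There are 200 camera calls.

## Working session

There is one attempt and no reset: what is moved stays moved. The work goes in short steps, Python scripts to look and compute and a tool call to move; the robot and the scene stay as the last step left them, time stands still between calls to the robot, and variables do not carry over. Pictures are saved under pics/ and viewed, at most 14 in all, crops included, and the job is handed in when it is done.

Besides the shell and the picture viewer there is one more tool, called in YAML: its name, and indented under it one key for each argument. jog_arm: Moves the arm, as the interface text tells. Its arguments: {"type":"object","properties":{"increments":{"type":"array"},"grip_force":{"type":"number"}},"required":["increments"]}

```bash
mkdir -p pics
cat > h.py <<'E'
import numpy as np, cv2
from workcell import get_obs, optics, workorder, manip
from scipy.spatial.transform import Rotation as Rn
def cam(n,save=None):
    c=optics.camera(n)
    if save: cv2.imwrite('pics/'+save,c['color'][:,:,::-1])
    return c
def ray(c,u,v):
    d=c['R'].T@np.linalg.solve(c['K'],[u,v,1.]); o=-c['R'].T@c['t']; return o,d
def onplane(c,u,v,z):
    o,d=ray(c,u,v); return o+d*(z-o[2])/d[2]
def cloud(c):
    v,u=np.mgrid[:480,:640]; z=c['depth']
    p=np.stack([u,v,np.ones_like(u)],-1)@np.linalg.inv(c['K']).T*z[...,None]
    return (p-c['t'])@c['R']
def proj(c,X):
    p=c['K']@(c['R']@np.asarray(X)+c['t']); return p[:2]/p[2]
E
python3 - <<'E'
from h import *
print(get_obs()); print(manip.tip_extent)
a=cam('scene','s0.png');b=cam('top','t0.png')
for c in(a,b): print(c['K'],c['R'],-c['R'].T@c['t'])
np.savez('v0.npz',sc=cloud(a),tc=cloud(b),s=a['color'],t=b['color'])
E
```

```text
{'clock': 0.0, 'joint_pos': array([-1.16559001,  0.33285525, -0.06470287,  1.46092869,  0.02159516,
        1.34987684, -0.08849244]), 'joint_velocities': array([ 1.33544237e-03,  1.61710800e-03,  4.87144241e-04,  1.38237085e-04,
        3.43809540e-04, -7.85106105e-05,  2.38170309e-03]), 'tau': array([-1.85301342e-04, -6.25459099e+01,  4.88827180e-02, -3.91609991e+01,
        1.61535514e-02,  1.00021155e-02, -2.33502305e-05]), 'position': array([0.25916108, 0.56837562, 0.25553231]), 'ee_rot': array([ 2.12261042e-01,  9.77212760e-01, -6.76268497e-04, -1.17650407e-04]), 'ft_force': array([-0.04479111, -1.0331439 , -0.59993688]), 'torque': array([0.01951364, 0.06511128, 0.02177308]), 'grasp_force': 0.0, 'grip_width': 1.0012215688488408}
0.025
[[488.69296516   0.         308.52158829]
 [  0.         488.69296516 242.6756361 ]
 [  0.           0.           1.        ]] [[-0.1292777   0.99151027 -0.01395248]
 [ 0.79741759  0.0955868  -0.59580898]
 [-0.58941705 -0.08815076 -0.80300497]] [1.04675895 0.07576109 0.90122602]
[[507.02004027   0.         317.30736357]
 [  0.         507.02004027 245.07064321]
 [  0.           0.           1.        ]] [[ 0.01151957 -0.99978937  0.01698545]
 [-0.98628688 -0.01415753 -0.16443163]
 [ 0.16463747 -0.01485835 -0.98624223]] [ 0.29148585 -0.00544957  1.22065283]
```

View pics/t0.png

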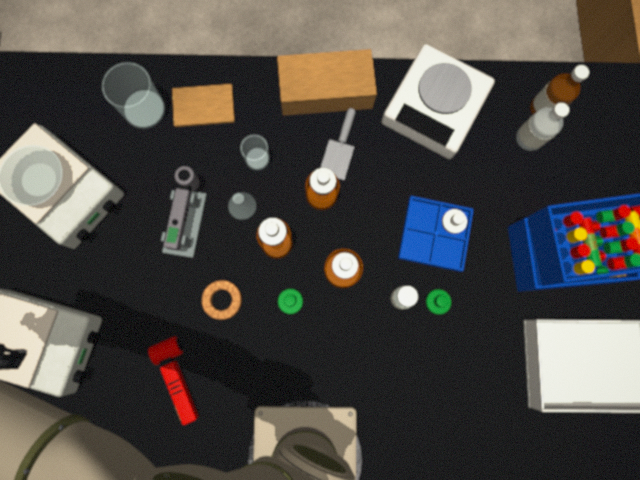

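View pics/s0.png

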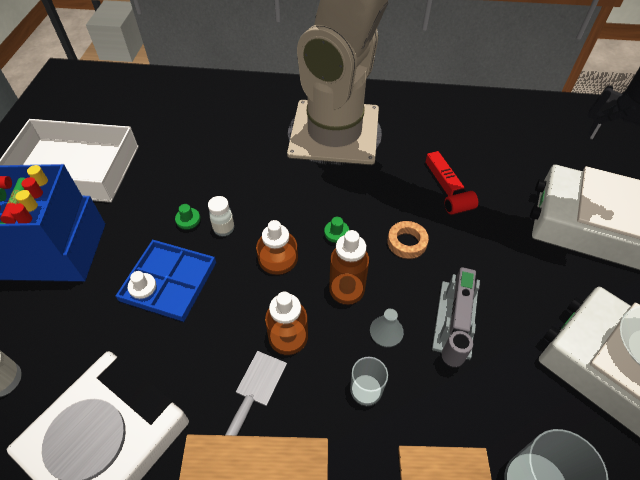

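The top view shows three capped amber jars: caps at (272,230), (322,180) and (345,265). The scene view shows the same jars as tall (349,270), medium (286,320) and short (277,250).
- **Caps:** the ones on the jars are white. The green look-alikes at (290,301) and (439,301) in the top view are not meant.
- **Old cap:** in the holder at (455,220).
- **Thermometer:** the grey one in its cradle at (180,215) fits the description. The red one at (172,380) does not.

Run:
```python
from h import *
d=np.load('v0.npz'); 
for nm,im,P in(('top',d['t'],d['tc']),('scene',d['s'],d['sc'])):
    hsv=cv2.cvtColor(im,cv2.COLOR_RGB2HSV); H,S,V=[hsv[...,i].astype(int) for i in range(3)]
    ok=(P[...,0]>.2)&(P[...,0]<.9)&(abs(P[...,1])<.5)
    m=((S<50)&(V>150)&ok&(P[...,2]>.01)).astype(np.uint8)
    n,l,st,ce=cv2.connectedComponentsWithStats(m)
    for i in range(1,n):
        if st[i,4]<100 or st[i,4]>1500: continue
        q=P[l==i]; zt=np.percentile(q[:,2],97); k=q[q[:,2]>zt-.006]
        dk=q[(q[:,2]<zt-.026)&(q[:,2]>zt-.04)]
        print(nm,'white',ce[i].round(),st[i,4],'zt %.4f'%zt,'topctr',k.mean(0).round(4),np.median(k,0).round(4),'ext',(k.max(0)-k.min(0)).round(3),'bb',((k.max(0)+k.min(0))/2).round(4),'disc z',np.median(dk[:,2]).round(4) if len(dk) else '')
    m=((H>100)&(H<130)&(S>120)&(V>80)&ok).astype(np.uint8)
    n,l,st,ce=cv2.connectedComponentsWithStats(cv2.morphologyEx(m,cv2.MORPH_CLOSE,np.ones((9,9))))
    for i in range(1,n):
        if st[i,4]<1500: continue
        q=P[(l==i)&(m>0)]; zt=np.percentile(q[:,2],95); k=q[(q[:,2]>zt-.006)]
        r=cv2.minAreaRect(k[:,:2].astype(np.float32)); print(nm,'blue',ce[i].round(),zt.round(4),np.percentile(q[:,2],20).round(4),r,cv2.boxPoints(r).round(3).tolist())
    # thermometer/cradle
    m=(S<60)&(P[...,0]>.3)&(P[...,0]<.62)&(P[...,1]>.2)&(P[...,1]<.36)&(P[...,2]>.02)
    q=P[m]
    if len(q):
        print('therm z hist',np.histogram(q[:,2],bins=np.arange(0,.12,.005)))
        for lo,hi in((.078,.087),(.087,.1)):
            k=q[(q[:,2]>lo)&(q[:,2]<hi)]
            if len(k)>20: print(nm,lo,len(k),np.median(k[:,2]),cv2.minAreaRect(k[:,:2].astype(np.float32)),cv2.boxPoints(cv2.minAreaRect(k[:,:2].astype(np.float32))).round(3).tolist())
t=cv2.resize(d['t'][150:270,140:340],None,fx=4,fy=4,interpolation=3)
cv2.imwrite('pics/c0.png',t[:,:,::-1])
```

```text
top white [145. 110.] 835 zt 0.1300 topctr [0.7748 0.3691 0.1819] [0.7948 0.3848 0.1289] ext [0.535 0.425 1.096] bb [0.5591 0.2071 0.6724] disc z 0.097
top white [347. 124.] 144 zt 0.0247 topctr [ 0.7943 -0.0933  0.035 ] [ 0.7988 -0.0941  0.0205] ext [0.547 0.104 1.202] bb [ 0.5651 -0.0574  0.6197] disc z 
top white [258. 161.] 158 zt 0.0817 topctr [0.6753 0.1183 0.1095] [0.6831 0.1198 0.0795] ext [0.409 0.15  1.144] bb [0.4958 0.0696 0.6486] disc z 0.049
top white [322. 181.] 504 zt 0.1565 topctr [ 0.6132 -0.0318  0.1814] [ 0.621  -0.0322  0.1542] ext [0.343 0.04  1.07 ] bb [ 0.463  -0.0254  0.6857] disc z 0.1223
top white [ 98. 189.] 476 zt 0.0843 topctr [0.6035 0.4801 0.0906] [0.6081 0.4856 0.0805] ext [0.357 0.505 1.142] bb [0.47   0.2472 0.6495] disc z 
top white [196. 224.] 115 zt 0.0180 topctr [0.539  0.2671 0.0308] [0.5403 0.2707 0.014 ] ext [0.288 0.285 1.209] bb [0.4356 0.1372 0.6163] disc z 
top white [454. 221.] 435 zt 0.0616 topctr [ 0.5463 -0.344   0.0945] [ 0.554  -0.3542  0.0593] ext [0.276 0.363 1.165] bb [ 0.4294 -0.1867  0.6382] disc z 0.027
top white [272. 231.] 5
[... 4146 characters left out ...]
 0.075, 0.08 , 0.085,
       0.09 , 0.095, 0.1  , 0.105, 0.11 , 0.115]))
scene 0.078 835 0.08472724163137198 ((0.5426023602485657, 0.29887813329696655), (0.03322732076048851, 0.14659446477890015), 80.93814086914062) [[0.46799999475479126, 0.2939999997615814], [0.6119999885559082, 0.2709999978542328], [0.6179999709129333, 0.30399999022483826], [0.4729999899864197, 0.3269999921321869]]
scene 0.087 108 0.08796209418830894 ((0.5482596158981323, 0.2971575856208801), (0.028783392161130905, 0.14700287580490112), 80.37171936035156) [[0.4729999899864197, 0.29499998688697815], [0.6179999709129333, 0.2709999978542328], [0.6230000257492065, 0.29899999499320984], [0.4779999852180481, 0.3240000009536743]]
```

View pics/c0.png

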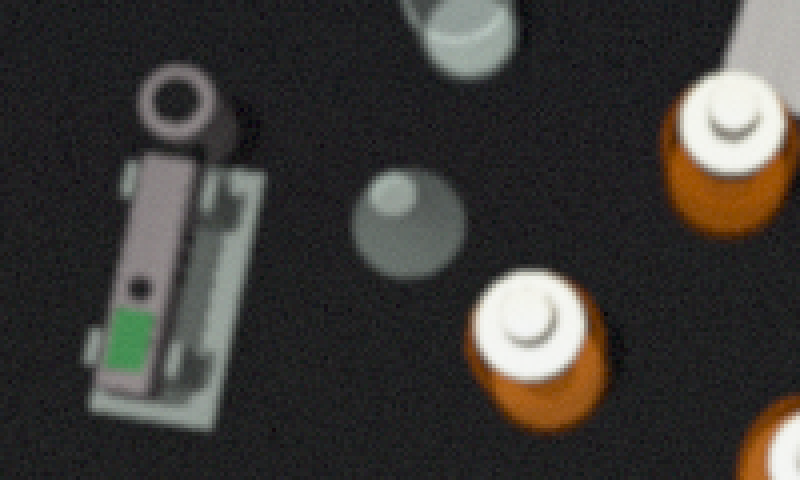

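The crop confirms the grey thermometer, with its head at crop (178,100) and handle down to (125,380), and the white caps at (528,315) and (735,110). Cap heights agree with the text: 0.121, 0.156 and 0.191 m against 0.119, 0.154 and 0.189. I'll start moving and use one yaw for both the holder and the thermometer.

jog_arm:
  increments:
    - [-0.023,-0.022,-0.008,0,0,-0.06,0.3]
    - [-0.047,-0.045,-0.016,0,0,-0.12,0.3]
    - [-0.07,-0.067,-0.024,0,0,-0.18,0.3]
    - [-0.093,-0.09,-0.032,0,0,-0.24,0.3]
    - [-0.117,-0.112,-0.04,0,0,-0.253,0.3]

```text
clock: 0.52
position: [0.3194, 0.4166, 0.2963]
ee_rot: [0.085, 0.996, -0.0, -0.0]
ft_force: [0.5, 1.4, -0.6]
grip_width: 0.651
grasp_force: 0.0
```

```bash
cat >> h.py <<'E'
def rel(tgt):
    "shift in tool axes from measured pose to world target(s)"
    o=get_obs(); R=Rn.from_quat(o['ee_rot']).as_matrix(); p=o['position']
    print('t %.2f'%o['clock'],'p',p.round(4),'yaw(tool y) %.2f'%np.degrees(np.arctan2(R[1,1],R[0,1])),'z',R[:,2].round(4),'w %.3f F'%o['grip_width'],o['ft_force'].round(2),'q',o['joint_pos'].round(2))
    for t in tgt:
        t=np.array(t); d=R.T@(t-p); print(t,'->',d.round(4),'rows %.1f'%(np.linalg.norm(d)/.0417)); p=t
E
python3 -c "
from h import *
rel([(.499,.0744,.285),(.499,.0744,.187),(.499,.0744,.285),(.568,-.282,.285),(.568,-.282,.055)])"
```

```text
t 0.52 p [0.3194 0.4166 0.2963] yaw(tool y) 80.21 z [-5.e-04 -4.e-04 -1.e+00] w 0.651 F [ 0.48  1.4  -0.6 ] q [-0.98  0.09 -0.02  1.66  0.    1.39  0.39]
[0.499  0.0744 0.285 ] -> [-0.2352 -0.3067  0.0114] rows 9.3
[0.499  0.0744 0.187 ] -> [-0.     0.     0.098] rows 2.4
[0.499  0.0744 0.285 ] -> [ 0.    -0.    -0.098] rows 2.4
[ 0.568 -0.282  0.285] -> [-1.286e-01 -3.395e-01  1.000e-04] rows 8.7
[ 0.568 -0.282  0.055] -> [-1.0e-04  1.0e-04  2.3e-01] rows 5.5
```

jog_arm:
  increments:
    - [-0.024,-0.031,0,0,0,0,0.3]
    - [-0.047,-0.061,0,0,0,0,0.3]
    - [-0.071,-0.092,0,0,0,0,0.3]
    - [-0.094,-0.123,0,0,0,0,0.3]
    - [-0.118,-0.153,0,0,0,0,0.3]

```text
clock: 0.93
position: [0.4091, 0.245, 0.2962]
ee_rot: [0.087, 0.996, 0.0, -0.0]
ft_force: [0.9, 0.5, 0.5]
grip_width: 0.648
grasp_force: 0.0
```

jog_arm:
  increments:
    - [-0.024,-0.031,0,0,0,0,0.3]
    - [-0.047,-0.061,0,0,0,0,0.3]
    - [-0.071,-0.092,0,0,0,0,0.3]
    - [-0.094,-0.123,0,0,0,0,0.3]
    - [-0.117,-0.154,0.011,0,0,0,0.3]

```text
clock: 1.35
position: [0.4985, 0.0733, 0.2868]
ee_rot: [0.087, 0.996, 0.001, 0.001]
ft_force: [1.5, 0.7, 0.8]
grip_width: 0.65
grasp_force: 0.0
```

jog_arm:
  increments:
    - [0,0,0,0,0,0,0.3]
    - [0,0,0,0,0,0,0.3]

```text
clock: 1.52
position: [0.4975, 0.0727, 0.2845]
ee_rot: [0.09, 0.996, -0.0, -0.001]
ft_force: [0.1, 0.5, 0.8]
grip_width: 0.649
grasp_force: 0.0
```

```bash
cat >> h.py <<'E'
def caps(name,save=None):
    "white blobs -> knob top centre (median of top layer) from a camera's depth"
    c=cam(name,save); P=cloud(c); hsv=cv2.cvtColor(c['color'],cv2.COLOR_RGB2HSV); S=hsv[...,1].astype(int);V=hsv[...,2]
    m=((S<60)&(V>140)&(c['depth']>.05)&(P[...,2]>.03)&(P[...,2]<.25)).astype(np.uint8)
    n,l,st,ce=cv2.connectedComponentsWithStats(m)
    for i in range(1,n):
        if st[i,4]<(100 if name!='wrist' else 800): continue
        q=P[l==i]; zt=np.percentile(q[:,2],95)
        k=q[abs(q[:,2]-zt)<.006]
        r=np.percentile(k[:,:2],98,0)-np.percentile(k[:,:2],2,0); b=(np.percentile(k[:,:2],98,0)+np.percentile(k[:,:2],2,0))/2
        if .015<max(r)<.08: print(name,ce[i].round(),st[i,4],'zt %.4f'%zt,'ctr',b.round(4),'ext',r.round(3))
    return c,P
E
python3 -c "
from h import *
rel([(.499,.0744,.187)])
caps('wrist','w1.png');caps('top');caps('scene')"
```

```text
t 1.52 p [0.4975 0.0727 0.2845] yaw(tool y) 79.73 z [-1.4e-03 -7.0e-04 -1.0e+00] w 0.649 F [0.14 0.5  0.79] q [-0.58  0.04  0.36  1.75 -0.01  1.36  1.17]
[0.499  0.0744 0.187 ] -> [-0.0013  0.002   0.0975] rows 2.3
wrist [ 21. 146.] 2055 zt 0.0762 ctr [ 0.3738 -0.207 ] ext [0.025 0.012]
wrist [145. 191.] 3295 zt 0.1181 ctr [ 0.4348 -0.0828] ext [0.025 0.024]
wrist [325. 246.] 4266 zt 0.1880 ctr [0.4964 0.0763] ext [0.024 0.024]
wrist [412. 279.] 1209 zt 0.0743 ctr [0.5878 0.1632] ext [0.024 0.023]
wrist [382. 382.] 828 zt 0.0786 ctr [0.7088 0.1096] ext [0.053 0.02 ]
wrist [615. 418.] 3611 zt 0.1087 ctr [0.8114 0.3755] ext [0.022 0.014]
top [581.  72.] 154 zt 0.1934 ctr [ 0.8587 -0.5994] ext [0.029 0.028]
top [144. 109.] 781 zt 0.1283 ctr [0.8051 0.3925] ext [0.043 0.052]
top [561. 109.] 179 zt 0.1729 ctr [ 0.7787 -0.5593] ext [0.028 0.029]
top [546. 123.] 519 zt 0.1373 ctr [ 0.7768 -0.5551] ext [0.031 0.027]
top [323. 181.] 527 zt 0.1557 ctr [ 0.6218 -0.0327] ext [0.024 0.025]
top [179. 207.] 158 zt 0.0880 ctr [0.5661 0.2963] ext [0.065 0.023]
top [457. 219.] 151 zt 0.0623 ctr [ 0.5547 -0.3541] ext [0.024 0.023]
top [345. 265.] 535 zt 0.1205 ctr [ 0.4352 -0.0844] ext [0.025 0.024]
top [405. 297.] 416 zt 0.0939 ctr [ 0.3679 -0.2244] ext [0.04  0.041]
scene [219. 211.] 567 zt 0.0936 ctr [ 0.3692 -0.2257] ext [0.041 0.039]
scene [275. 234.] 565 zt 0.1212 ctr [ 0.4365 -0.0861] ext [0.025 0.024]
scene [351. 246.] 685 zt 0.1910 ctr [0.5002 0.0739] ext [0.025 0.024]
scene [138. 280.] 232 zt 0.0626 ctr [ 0.5566 -0.3557] ext [0.025 0.024]
scene [605. 340.] 5877 zt 0.1287 ctr [0.5973 0.568 ] ext [0.072 0.039]
scene [285. 307.] 756 zt 0.1562 ctr [ 0.6244 -0.0338] ext [0.024 0.024]
scene [390. 314.] 118 zt 0.0780 ctr [0.5893 0.1603] ext [0.022 0.022]
scene [460. 344.] 120 zt 0.0974 ctr [0.6407 0.284 ] ext [0.034 0.037]
scene [367. 390.] 366 zt 0.0827 ctr [0.7148 0.1276] ext [0.059 0.061]
```

View pics/w1.png

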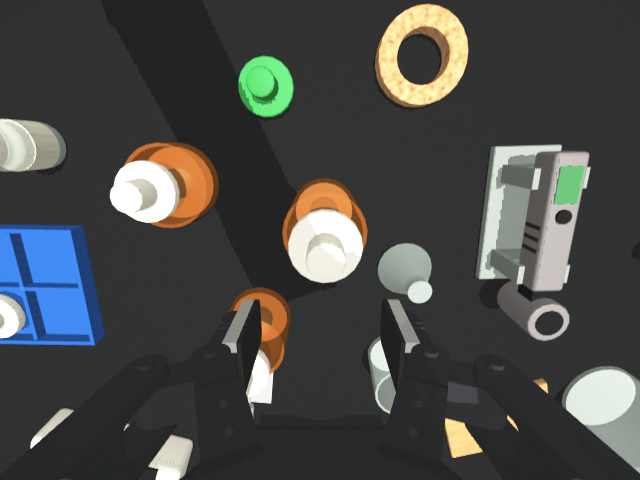

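The wrist view shows the tall cap's knob at (325,258) between the jaws, with the short jar at (150,190) and the medium at (262,330). The height 0.188 m matches the text. Descending.

jog_arm:
  increments:
    - [0,0.001,0.035,0,0,0,0.3]
    - [0,0.001,0.07,0,0,0,0.3]
    - [0,0.001,0.085,0,0,0,0.3]
    - [0,0.001,0.097,0,0,0,0.3]
    - [0,0.001,0.097,0,0,0,0.3]
  grip_force: 40

```text
clock: 2.08
position: [0.4958, 0.0772, 0.186]
ee_rot: [0.086, 0.996, -0.001, -0.002]
ft_force: [-0.0, -0.4, -0.3]
grip_width: 0.646
grasp_force: 0.0
```

jog_arm:
  increments:
    - [0,0,0,0,0,0,-0.6]
    - [0,0,0,0,0,0,-0.6]
    - [0,0,0,0,0,0,-0.6]
    - [0,0,0,0,0,0,-0.6]
    - [0,0,0,0,0,0,-0.6]
  grip_force: 40

```text
clock: 2.5
position: [0.4981, 0.0764, 0.1895]
ee_rot: [0.087, 0.996, 0.001, 0.001]
ft_force: [-0.1, 0.4, 6.8]
grip_width: 0.311
grasp_force: 40.0
```

jog_arm:
  increments:
    - [0,0,-0.01,0,0,0,-0.6]
    - [0,0,-0.025,0,0,0,-0.6]
    - [0,0,-0.05,0,0,0,-0.6]
    - [0,0,-0.08,0,0,0,-0.6]
    - [0,0,-0.08,0,0,0,-0.6]

```text
clock: 2.92
position: [0.4994, 0.0763, 0.2743]
ee_rot: [0.087, 0.996, 0.002, 0.003]
ft_force: [0.8, 0.7, -0.1]
grip_width: 0.315
grasp_force: 39.6
```

```bash
python3 -c "
from h import *
rel([(.568,-.282,.268),(.568,-.282,.059)])
caps('scene')"
```

```text
t 2.92 p [0.4994 0.0763 0.2743] yaw(tool y) 79.97 z [ 0.0071  0.0027 -1.    ] w 0.315 F [ 0.75  0.75 -0.08] q [-0.59  0.04  0.36  1.77 -0.02  1.33  1.17]
[ 0.568 -0.282  0.268] -> [-0.1299 -0.3409  0.0058] rows 8.8
[ 0.568 -0.282  0.059] -> [ 0.0014 -0.0008  0.209 ] rows 5.0
scene [219. 211.] 562 zt 0.0938 ctr [ 0.3698 -0.2258] ext [0.041 0.04 ]
scene [353. 225.] 409 zt 0.2458 ctr [0.5125 0.0746] ext [0.032 0.053]
scene [275. 234.] 564 zt 0.1214 ctr [ 0.4374 -0.0861] ext [0.025 0.024]
scene [138. 280.] 250 zt 0.0629 ctr [ 0.5562 -0.3554] ext [0.025 0.025]
scene [605. 340.] 5873 zt 0.1288 ctr [0.5977 0.5675] ext [0.07 0.04]
scene [285. 307.] 754 zt 0.1562 ctr [ 0.6243 -0.0338] ext [0.024 0.025]
scene [390. 314.] 117 zt 0.0788 ctr [0.59   0.1603] ext [0.022 0.022]
scene [460. 344.] 119 zt 0.0972 ctr [0.6405 0.2839] ext [0.035 0.037]
scene [366. 387.] 393 zt 0.0825 ctr [0.7138 0.1277] ext [0.061 0.061]
scene [522. 468.] 562 zt 0.1315 ctr [0.837  0.3679] ext [0.049 0.01 ]
```

jog_arm:
  increments:
    - [-0.013,-0.034,0,0,0,0,-0.6]
    - [-0.026,-0.068,0,0,0,0,-0.6]
    - [-0.039,-0.102,0,0,0,0,-0.6]
    - [-0.052,-0.136,0,0,0,0,-0.6]
    - [-0.065,-0.17,0,0,0,0,-0.6]

```text
clock: 3.38
position: [0.5316, -0.1043, 0.2681]
ee_rot: [0.087, 0.996, 0.0, -0.0]
ft_force: [0.3, 1.4, -1.2]
grip_width: 0.312
grasp_force: 39.6
```

jog_arm:
  increments:
    - [-0.013,-0.034,0,0,0,0,-0.6]
    - [-0.026,-0.068,0,0,0,0,-0.6]
    - [-0.039,-0.102,0,0,0,0,-0.6]
    - [-0.052,-0.136,0,0,0,0,-0.6]
    - [-0.065,-0.171,0,0,0,0,-0.6]

```text
clock: 3.8
position: [0.5662, -0.2836, 0.2677]
ee_rot: [0.087, 0.996, 0.0, -0.0]
ft_force: [0.8, 0.0, -0.5]
grip_width: 0.316
grasp_force: 39.6
```

jog_arm:
  increments:
    - [0,0,0.03,0,0,0,-0.6]
    - [0,0,0.06,0,0,0,-0.6]
    - [0,0,0.1,0,0,0,-0.6]
    - [0,0,0.13,0,0,0,-0.6]
    - [0,0,0.13,0,0,0,-0.6]

```text
clock: 4.22
position: [0.5627, -0.2803, 0.1313]
ee_rot: [0.087, 0.996, 0.001, -0.005]
ft_force: [-0.7, 0.4, -2.0]
grip_width: 0.313
grasp_force: 39.7
```

```bash
python3 -c "
from h import *
for i in range(3): rel([(.568,-.282,.059)]); cam('top')
cam('scene','s1.png')
import cv2; im=cv2.imread('pics/s1.png')[180:340,60:280]; cv2.imwrite('pics/s1c.png',cv2.resize(im,None,fx=3,fy=3))"
```

```text
t 4.22 p [ 0.5627 -0.2803  0.1313] yaw(tool y) 79.99 z [-0.0103  0.0039 -0.9999] w 0.313 F [-0.66  0.43 -2.04] q [-0.06  0.49  0.59  1.61 -0.29  1.14  2.  ]
[ 0.568 -0.282  0.059] -> [-0.0063 -0.0009  0.0723] rows 1.7
t 4.27 p [ 0.5643 -0.2812  0.1352] yaw(tool y) 79.98 z [-0.0064  0.0022 -1.    ] w 0.308 F [ 0.47 -0.16  0.12] q [-0.06  0.49  0.59  1.61 -0.29  1.14  2.  ]
[ 0.568 -0.282  0.059] -> [-0.0043 -0.0002  0.0762] rows 1.8
t 4.32 p [ 0.5658 -0.2822  0.1382] yaw(tool y) 79.98 z [-2.e-03  5.e-04 -1.e+00] w 0.312 F [ 0.14 -0.05 -0.29] q [-0.06  0.49  0.59  1.61 -0.29  1.14  2.  ]
[ 0.568 -0.282  0.059] -> [-0.0023  0.0006  0.0792] rows 1.9
```

View pics/s1c.png

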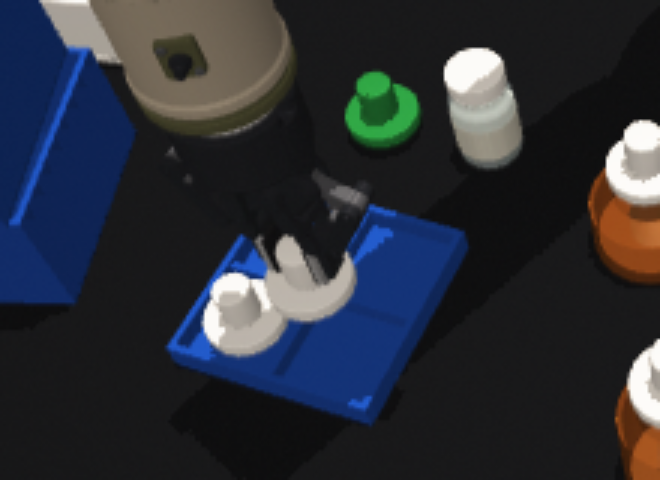

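The crop shows the held cap (310,280) over the free well, with the old cap at (240,310) in its own well. Lowering and releasing.

jog_arm:
  increments:
    - [-0.002,0,0.03,0,0,0,-0.6]
    - [-0.002,0,0.055,0,0,0,-0.6]
    - [-0.002,0,0.07,0,0,0,-0.6]
    - [-0.002,0,0.078,0,0,0,-0.6]
    - [-0.002,0,0.078,0,0,0,-0.6]

```text
clock: 4.83
position: [0.5687, -0.283, 0.0609]
ee_rot: [0.087, 0.996, -0.0, 0.0]
ft_force: [0.4, -0.6, 0.2]
grip_width: 0.311
grasp_force: 39.8
```

jog_arm:
  increments:
    - [0,0,0,0,0,0,-0.6]
    - [0,0,0,0,0,0,-0.6]
    - [0,0,0,0,0,0,0.1]
    - [0,0,0,0,0,0,0.1]
    - [0,0,0,0,0,0,0.1]

```text
clock: 5.25
position: [0.5685, -0.2828, 0.061]
ee_rot: [0.087, 0.996, -0.0, 0.001]
ft_force: [0.1, 0.2, -0.5]
grip_width: 0.547
grasp_force: 0.0
```

jog_arm:
  increments:
    - [0,0,-0.02,0,0,0,0.1]
    - [0,0,-0.05,0,0,0,0.1]
    - [0,0,-0.09,0,0,0,0.1]
    - [0,0,-0.13,0,0,0,0.3]
    - [0,0,-0.17,0,0,0,0.3]

```text
clock: 5.67
position: [0.5677, -0.2827, 0.2324]
ee_rot: [0.087, 0.996, -0.0, -0.0]
ft_force: [1.0, -0.1, 0.2]
grip_width: 0.649
grasp_force: 0.0
```

```bash
python3 -c "
from h import *
rel([(.6228,-.033,.23),(.6228,-.033,.152)])
caps('scene')
caps('wrist','w2.png')"
```

```text
t 5.67 p [ 0.5677 -0.2827  0.2324] yaw(tool y) 79.96 z [-0.  0. -1.] w 0.649 F [ 1.01 -0.11  0.23] q [-0.08  0.41  0.62  1.5  -0.24  1.31  1.96]
[ 0.6228 -0.033   0.23  ] -> [-0.0107  0.2555  0.0024] rows 6.1
[ 0.6228 -0.033   0.152 ] -> [-0.     0.     0.078] rows 1.9
scene [ 84. 185.] 214 zt 0.0724 ctr [ 0.3186 -0.574 ] ext [0.007 0.04 ]
scene [219. 212.] 586 zt 0.0937 ctr [ 0.3691 -0.226 ] ext [0.041 0.04 ]
scene [275. 234.] 563 zt 0.1217 ctr [ 0.437  -0.0862] ext [0.027 0.024]
scene [138. 280.] 230 zt 0.0623 ctr [ 0.5567 -0.3553] ext [0.025 0.025]
scene [169. 289.] 204 zt 0.0630 ctr [ 0.5708 -0.2847] ext [0.024 0.024]
scene [285. 307.] 766 zt 0.1562 ctr [ 0.6241 -0.034 ] ext [0.025 0.025]
scene [390. 314.] 123 zt 0.0785 ctr [0.5899 0.1604] ext [0.022 0.022]
scene [461. 343.] 153 zt 0.0974 ctr [0.6395 0.2847] ext [0.037 0.039]
scene [366. 387.] 399 zt 0.0825 ctr [0.7135 0.1277] ext [0.062 0.061]
wrist [565.  22.] 3918 zt 0.1164 ctr [ 0.4445 -0.0875] ext [0.008 0.018]
wrist [245. 222.] 871 zt 0.0585 ctr [ 0.5534 -0.3534] ext [0.025 0.025]
wrist [322. 224.] 806 zt 0.0586 ctr [ 0.5679 -0.2827] ext [0.024 0.024]
wrist [629. 260.] 1223 zt 0.1213 ctr [ 0.622  -0.0547] ext [0.041 0.012]
```

jog_arm:
  increments:
    - [-0.002,0.04,0,0,0,0,0.3]
    - [-0.004,0.08,0,0,0,0,0.3]
    - [-0.006,0.12,0,0,0,0,0.3]
    - [-0.008,0.16,0,0,0,0,0.3]
    - [-0.009,0.2,0,0,0,0,0.3]

```text
clock: 6.18
position: [0.612, -0.0855, 0.2305]
ee_rot: [0.087, 0.996, 0.0, 0.0]
ft_force: [0.5, -0.9, 0.1]
grip_width: 0.652
grasp_force: 0.0
```

jog_arm:
  increments:
    - [0,0.035,0,0,0,0,0.3]
    - [-0.001,0.055,0,0,0,0,0.3]
    - [-0.001,0.056,0,0,0,0,0.3]
    - [-0.001,0.056,0,0,0,0,0.3]
    - [-0.001,0.056,0,0,0,0,0.3]

```text
clock: 6.6
position: [0.6224, -0.0336, 0.2304]
ee_rot: [0.088, 0.996, -0.0, 0.0]
ft_force: [-0.4, -0.8, 0.4]
grip_width: 0.652
grasp_force: 0.0
```

```bash
python3 -c "
from h import *
caps('wrist','w3.png')
rel([(.6215,-.0325,.152)])"
```

```text
wrist [200.  16.] 2587 zt 0.0936 ctr [ 0.4484 -0.0855] ext [0.009 0.02 ]
wrist [542. 150.] 1852 zt 0.0746 ctr [0.5881 0.1631] ext [0.023 0.023]
wrist [ 43. 221.] 1393 zt 0.0584 ctr [ 0.5684 -0.2816] ext [0.024 0.025]
wrist [322. 254.] 4911 zt 0.1530 ctr [ 0.6208 -0.0314] ext [0.025 0.025]
wrist [498. 290.] 2584 zt 0.0790 ctr [0.7108 0.1294] ext [0.061 0.061]
wrist [179. 456.] 1513 zt 0.0595 ctr [ 0.8408 -0.2345] ext [0.072 0.06 ]
t 6.65 p [ 0.6223 -0.0342  0.2304] yaw(tool y) 79.86 z [ 2.e-04 -7.e-04 -1.e+00] w 0.652 F [-0.07 -0.6  -0.07] q [-0.43  0.37  0.54  1.53 -0.19  1.3   1.52]
[ 0.6215 -0.0325  0.152 ] -> [0.0011 0.0016 0.0784] rows 1.9
```

jog_arm:
  increments:
    - [0.001,0.002,0.035,0,0,0,0.3]
    - [0.001,0.002,0.06,0,0,0,0.3]
    - [0.001,0.002,0.078,0,0,0,0.3]
    - [0.001,0.002,0.078,0,0,0,0.3]
    - [0.001,0.002,0.078,0,0,0,0.3]

```text
clock: 7.07
position: [0.6214, -0.0318, 0.1522]
ee_rot: [0.088, 0.996, -0.0, -0.001]
ft_force: [0.4, 0.2, 0.1]
grip_width: 0.652
grasp_force: 0.0
```

jog_arm:
  increments:
    - [0,0,0,0,0,0,-0.6]
    - [0,0,0,0,0,0,-0.6]
    - [0,0,0,0,0,0,-0.6]
    - [0,0,0,0,0,0,-0.6]
    - [0,0,0,0,0,0,-0.6]

```text
clock: 7.48
position: [0.6228, -0.0308, 0.1541]
ee_rot: [0.088, 0.996, 0.0, 0.001]
ft_force: [-1.1, -2.4, 6.5]
grip_width: 0.314
grasp_force: 39.2
```

jog_arm:
  increments:
    - [0,0,-0.01,0,0,0,-0.6]
    - [0,0,-0.025,0,0,0,-0.6]
    - [0,0,-0.05,0,0,0,-0.6]
    - [0,0,-0.078,0,0,0,-0.6]
    - [0,0,-0.078,0,0,0,-0.6]

```text
clock: 7.9
position: [0.6241, -0.0305, 0.2368]
ee_rot: [0.087, 0.996, 0.001, 0.004]
ft_force: [0.4, -0.4, -0.5]
grip_width: 0.312
grasp_force: 39.5
```

```bash
python3 -c "
from h import *
cam('top');rel([(.495,-.268,.230),(.495,-.268,.059)])
c=cam('wrist')
P=cloud(c);hsv=cv2.cvtColor(c['color'],cv2.COLOR_RGB2HSV)
"
```

```text
t 7.95 p [ 0.6234 -0.0304  0.2343] yaw(tool y) 79.98 z [ 5.9e-03  8.0e-04 -1.0e+00] w 0.315 F [ 0.55  0.13 -0.58] q [-0.44  0.36  0.53  1.53 -0.19  1.3   1.51]
[ 0.495 -0.268  0.23 ] -> [ 0.0851 -0.2563  0.0034] rows 6.5
[ 0.495 -0.268  0.059] -> [ 0.001  -0.0003  0.171 ] rows 4.1
```

jog_arm:
  increments:
    - [0.012,-0.037,0,0,0,0,-0.6]
    - [0.024,-0.074,0,0,0,0,-0.6]
    - [0.036,-0.11,0,0,0,0,-0.6]
    - [0.048,-0.147,0,0,0,0,-0.6]
    - [0.06,-0.184,0,0,0,0,-0.6]

```text
clock: 8.42
position: [0.5292, -0.202, 0.2296]
ee_rot: [0.087, 0.996, 0.0, -0.001]
ft_force: [0.6, -0.1, -1.3]
grip_width: 0.312
grasp_force: 39.6
```

jog_arm:
  increments:
    - [0.012,-0.037,0,0,0,0,-0.6]
    - [0.024,-0.071,0,0,0,0,-0.6]
    - [0.024,-0.071,0.03,0,0,0,-0.6]
    - [0.024,-0.071,0.06,0,0,0,-0.6]
    - [0.024,-0.071,0.09,0,0,0,-0.6]

```text
clock: 8.83
position: [0.4942, -0.2671, 0.139]
ee_rot: [0.088, 0.996, 0.0, 0.0]
ft_force: [-0.2, 0.5, -1.4]
grip_width: 0.313
grasp_force: 39.6
```

jog_arm:
  increments:
    - [0,0,0.01,0,0,0,-0.6]
    - [0,0,0.01,0,0,0,-0.6]
    - [0,0,0.01,0,0,0,-0.6]
    - [0,0,0.01,0,0,0,-0.6]
    - [0,0,0.01,0,0,0,-0.6]

```text
clock: 9.25
position: [0.4958, -0.2671, 0.132]
ee_rot: [0.087, 0.996, -0.0, 0.001]
ft_force: [0.2, -0.3, -0.6]
grip_width: 0.315
grasp_force: 39.5
```

```bash
python3 -c "
from h import *
rel([(.495,-.268,.059)])"
```

```text
t 9.25 p [ 0.4958 -0.2671  0.132 ] yaw(tool y) 80.00 z [ 2.5e-03 -6.0e-04 -1.0e+00] w 0.315 F [ 0.22 -0.32 -0.56] q [-0.12  0.34  0.64  1.81 -0.23  1.07  2.  ]
[ 0.495 -0.268  0.059] -> [ 0.0008 -0.001   0.073 ] rows 1.8
```

jog_arm:
  increments:
    - [0.001,-0.001,0.03,0,0,0,-0.6]
    - [0.001,-0.001,0.055,0,0,0,-0.6]
    - [0.001,-0.001,0.068,0,0,0,-0.6]
    - [0.001,-0.001,0.072,0,0,0,-0.6]
    - [0.001,-0.001,0.072,0,0,0,-0.6]

```text
clock: 9.67
position: [0.4941, -0.2676, 0.0592]
ee_rot: [0.087, 0.996, 0.0, 0.0]
ft_force: [0.6, -0.4, -0.6]
grip_width: 0.314
grasp_force: 40.4
```

jog_arm:
  increments:
    - [0,0,0,0,0,0,-0.6]
    - [0,0,0,0,0,0,-0.6]
    - [0,0,0,0,0,0,0.1]
    - [0,0,0,0,0,0,0.1]
    - [0,0,0,0,0,0,0.1]

```text
clock: 10.08
position: [0.4939, -0.2676, 0.0586]
ee_rot: [0.087, 0.996, -0.0, 0.0]
ft_force: [-0.6, 0.9, 0.2]
grip_width: 0.552
grasp_force: 0.0
```

jog_arm:
  increments:
    - [0,0,-0.02,0,0,0,0.1]
    - [0,0,-0.05,0,0,0,0.1]
    - [0,0,-0.09,0,0,0,0.1]
    - [0,0,-0.13,0,0,0,0.3]
    - [0,0,-0.16,0,0,0,0.3]

```text
clock: 10.5
position: [0.4939, -0.2681, 0.2216]
ee_rot: [0.088, 0.996, -0.0, 0.001]
ft_force: [0.8, -0.1, 0.8]
grip_width: 0.647
grasp_force: 0.0
```

```bash
python3 -c "
from h import *
rel([(.4345,-.0845,.22)])
caps('scene')
caps('top')
caps('wrist','w4.png')"
```

```text
t 10.50 p [ 0.4939 -0.2681  0.2216] yaw(tool y) 79.95 z [ 2.3e-03 -8.0e-04 -1.0e+00] w 0.647 F [ 0.83 -0.09  0.83] q [-0.16  0.24  0.68  1.71 -0.16  1.24  1.95]
[ 0.4345 -0.0845  0.22  ] -> [0.0905 0.1704 0.0014] rows 4.6
scene [219. 212.] 569 zt 0.0936 ctr [ 0.3702 -0.2254] ext [0.04  0.038]
scene [275. 234.] 564 zt 0.1217 ctr [ 0.4367 -0.0858] ext [0.027 0.024]
scene [186. 260.] 197 zt 0.0627 ctr [ 0.4969 -0.2691] ext [0.024 0.022]
scene [138. 280.] 207 zt 0.0628 ctr [ 0.5566 -0.3554] ext [0.025 0.023]
scene [169. 290.] 224 zt 0.0628 ctr [ 0.5712 -0.2848] ext [0.024 0.023]
scene [605. 341.] 5976 zt 0.1288 ctr [0.5994 0.5689] ext [0.074 0.039]
scene [390. 314.] 120 zt 0.0786 ctr [0.5897 0.1604] ext [0.021 0.022]
scene [461. 343.] 149 zt 0.0973 ctr [0.6398 0.2846] ext [0.036 0.038]
scene [366. 387.] 396 zt 0.0829 ctr [0.7137 0.1277] ext [0.061 0.061]
top [581.  72.] 157 zt 0.1931 ctr [ 0.859  -0.5987] ext [0.029 0.029]
top [144. 109.] 785 zt 0.1288 ctr [0.8055 0.3917] ext [0.043 0.051]
top [561. 109.] 178 zt 0.1734 ctr [ 0.7788 -0.5594] ext [0.028 0.028]
top [546. 123.] 525 zt 0.1375 ctr [ 0.7767 -0.5568] ext [0.032 0.031]
top [258. 161.] 158 zt 0.0818 ctr [0.6896 0.1228] ext [0.02  0.045]
top [179. 207.] 168 zt 0.0880 ctr [0.5694 0.2961] ext [0.061 0.024]
top [422. 243.] 131 zt 0.0621 ctr [ 0.494 -0.268] ext [0.024 0.023]
top [345. 265.] 536 zt 0.1206 ctr [ 0.4353 -0.0843] ext [0.024 0.024]
wrist [350.  57.] 4846 zt 0.0899 ctr [ 0.3672 -0.2243] ext [0.04 0.04]
wrist [563. 118.] 6583 zt 0.1181 ctr [ 0.4344 -0.0853] ext [0.024 0.024]
wrist [321. 229.] 897 zt 0.0585 ctr [ 0.4929 -0.2673] ext [0.024 0.024]
wrist [319. 304.] 876 zt 0.0583 ctr [ 0.5672 -0.2825] ext [0.024 0.024]
```

jog_arm:
  increments:
    - [0.018,0.034,0,0,0,0,0.3]
    - [0.036,0.068,0,0,0,0,0.3]
    - [0.054,0.102,0,0,0,0,0.3]
    - [0.072,0.136,0,0,0,0,0.3]
    - [0.09,0.17,0,0,0,0,0.3]

```text
clock: 11.07
position: [0.4332, -0.0828, 0.2173]
ee_rot: [0.087, 0.996, -0.0, -0.001]
ft_force: [1.2, 0.3, -0.9]
grip_width: 0.652
grasp_force: 0.0
```

jog_arm:
  increments:
    - [0,0,0.02,0,0,0,0.3]
    - [0,0,0.04,0,0,0,0.3]
    - [0,0,0.04,0,0,0,0.3]
    - [0,0,0.04,0,0,0,0.3]
    - [0,0,0.04,0,0,0,0.3]

```text
clock: 11.48
position: [0.4347, -0.0849, 0.1787]
ee_rot: [0.088, 0.996, -0.0, -0.0]
ft_force: [-0.3, -0.2, 0.1]
grip_width: 0.651
grasp_force: 0.0
```

```bash
python3 -c "
from h import *
caps('wrist')
rel([(.4345,-.0847,.117)])
caps('top')"
```

```text
wrist [103. 196.] 7298 zt 0.0894 ctr [ 0.3667 -0.2228] ext [0.04  0.041]
wrist [321. 263.] 5613 zt 0.1180 ctr [ 0.4338 -0.0838] ext [0.025 0.024]
wrist [124. 347.] 1451 zt 0.0582 ctr [ 0.4925 -0.2661] ext [0.024 0.025]
wrist [ 55. 414.] 1070 zt 0.0581 ctr [ 0.5506 -0.3532] ext [0.02  0.024]
t 11.53 p [ 0.435  -0.0849  0.179 ] yaw(tool y) 79.93 z [ 6.e-04 -2.e-04 -1.e+00] w 0.642 F [ 0.36 -0.67  0.21] q [-0.43 -0.03  0.52  2.04  0.02  1.13  1.47]
[ 0.4345 -0.0847  0.117 ] -> [0.0006 0.0001 0.062 ] rows 1.5
top [581.  72.] 158 zt 0.1942 ctr [ 0.8586 -0.5987] ext [0.027 0.028]
top [144. 109.] 782 zt 0.1287 ctr [0.805  0.3925] ext [0.043 0.051]
top [561. 109.] 176 zt 0.1734 ctr [ 0.7789 -0.5594] ext [0.028 0.028]
top [546. 123.] 523 zt 0.1373 ctr [ 0.7769 -0.5558] ext [0.034 0.027]
top [258. 161.] 162 zt 0.0819 ctr [0.6896 0.1236] ext [0.021 0.047]
top [179. 207.] 165 zt 0.0874 ctr [0.5688 0.2975] ext [0.063 0.025]
top [427. 213.] 147 zt 0.0629 ctr [ 0.5688 -0.283 ] ext [0.023 0.024]
top [457. 220.] 154 zt 0.0626 ctr [ 0.5549 -0.3544] ext [0.024 0.024]
top [421. 244.] 148 zt 0.0628 ctr [ 0.4938 -0.2674] ext [0.024 0.023]
top [407. 297.] 343 zt 0.0939 ctr [ 0.3675 -0.2251] ext [0.039 0.038]
```

jog_arm:
  increments:
    - [0,0,0.03,0,0,0,0.3]
    - [0,0,0.055,0,0,0,0.3]
    - [0,0,0.062,0,0,0,0.3]
    - [0,0,0.062,0,0,0,0.3]
    - [0,0,0.062,0,0,0,0.3]

```text
clock: 12.0
position: [0.4351, -0.0847, 0.1172]
ee_rot: [0.088, 0.996, -0.0, 0.0]
ft_force: [-0.1, -0.1, -0.2]
grip_width: 0.651
grasp_force: 0.0
```

jog_arm:
  increments:
    - [0,0,0,0,0,0,-0.6]
    - [0,0,0,0,0,0,-0.6]
    - [0,0,0,0,0,0,-0.6]
    - [0,0,0,0,0,0,-0.6]
    - [0,0,0,0,0,0,-0.6]

```text
clock: 12.42
position: [0.4355, -0.0846, 0.1177]
ee_rot: [0.087, 0.996, 0.0, 0.001]
ft_force: [-1.7, -0.2, 7.0]
grip_width: 0.313
grasp_force: 38.9
```

jog_arm:
  increments:
    - [0,0,-0.01,0,0,0,-0.6]
    - [0,0,-0.025,0,0,0,-0.6]
    - [0,0,-0.05,0,0,0,-0.6]
    - [0,0,-0.08,0,0,0,-0.6]
    - [0,0,-0.08,0,0,0,-0.6]

```text
clock: 12.83
position: [0.4371, -0.0849, 0.2021]
ee_rot: [0.088, 0.996, 0.001, 0.004]
ft_force: [1.6, -0.4, 0.3]
grip_width: 0.32
grasp_force: 39.5
```

jog_arm:
  increments:
    - [0,0,0,0,0,0,-0.6]
    - [0,0,0,0,0,0,-0.6]

```text
clock: 13.0
position: [0.4345, -0.0844, 0.1965]
ee_rot: [0.087, 0.996, 0.0, 0.0]
ft_force: [0.2, -0.3, -1.1]
grip_width: 0.314
grasp_force: 39.5
```

```bash
python3 -c "
from h import *
rel([(.48,-.341,.197),(.48,-.341,.059)])"
```

```text
t 13.00 p [ 0.4345 -0.0844  0.1965] yaw(tool y) 79.99 z [ 5.e-04  4.e-04 -1.e+00] w 0.314 F [ 0.25 -0.28 -1.07] q [-0.44 -0.06  0.52  2.02  0.03  1.17  1.46]
[ 0.48  -0.341  0.197] -> [-0.0894 -0.2448 -0.0006] rows 6.2
[ 0.48  -0.341  0.059] -> [ 1.00e-04 -1.00e-04  1.38e-01] rows 3.3
```

jog_arm:
  increments:
    - [-0.013,-0.035,0,0,0,0,-0.6]
    - [-0.026,-0.07,0,0,0,0,-0.6]
    - [-0.039,-0.105,0,0,0,0,-0.6]
    - [-0.052,-0.14,0,0,0,0,-0.6]
    - [-0.065,-0.175,0,0,0,0,-0.6]

```text
clock: 13.42
position: [0.4678, -0.2695, 0.1954]
ee_rot: [0.087, 0.996, 0.0, -0.001]
ft_force: [1.0, 0.5, -0.5]
grip_width: 0.317
grasp_force: 39.6
```

jog_arm:
  increments:
    - [-0.013,-0.037,0,0,0,0,-0.6]
    - [-0.025,-0.07,0,0,0,0,-0.6]
    - [-0.025,-0.07,0.03,0,0,0,-0.6]
    - [-0.025,-0.07,0.06,0,0,0,-0.6]
    - [-0.025,-0.07,0.07,0,0,0,-0.6]

```text
clock: 13.83
position: [0.4781, -0.3405, 0.1212]
ee_rot: [0.088, 0.996, 0.001, -0.004]
ft_force: [-1.1, 1.6, -1.6]
grip_width: 0.315
grasp_force: 39.7
```

jog_arm:
  increments:
    - [0,0,0,0,0,0,-0.6]
    - [0,0,0,0,0,0,-0.6]
    - [0,0,0,0,0,0,-0.6]

```text
clock: 14.08
position: [0.4813, -0.3415, 0.1278]
ee_rot: [0.087, 0.996, -0.0, 0.001]
ft_force: [-0.1, 0.0, 1.0]
grip_width: 0.316
grasp_force: 39.7
```

```bash
python3 -c "
from h import *
rel([(.48,-.341,.059)])"
```

```text
t 14.08 p [ 0.4813 -0.3415  0.1278] yaw(tool y) 80.01 z [ 1.6e-03 -6.0e-04 -1.0e+00] w 0.316 F [-0.07  0.    1.  ] q [-0.03  0.43  0.71  1.74 -0.31  1.09  2.18]
[ 0.48  -0.341  0.059] -> [0.0015 0.0003 0.0688] rows 1.6
```

jog_arm:
  increments:
    - [0.001,0,0.03,0,0,0,-0.6]
    - [0.001,0,0.055,0,0,0,-0.6]
    - [0.001,0,0.064,0,0,0,-0.6]
    - [0.001,0,0.068,0,0,0,-0.6]
    - [0.001,0,0.068,0,0,0,-0.6]

```text
clock: 14.5
position: [0.48, -0.3413, 0.059]
ee_rot: [0.087, 0.996, -0.0, 0.0]
ft_force: [-0.1, -0.3, -0.9]
grip_width: 0.311
grasp_force: 39.7
```

jog_arm:
  increments:
    - [0,0,0,0,0,0,-0.6]
    - [0,0,0,0,0,0,-0.6]
    - [0,0,0,0,0,0,0.1]
    - [0,0,0,0,0,0,0.1]
    - [0,0,0,0,0,0,0.1]

```text
clock: 14.92
position: [0.48, -0.3414, 0.0589]
ee_rot: [0.087, 0.996, -0.0, 0.0]
ft_force: [-0.6, -0.4, 0.2]
grip_width: 0.546
grasp_force: 0.0
```

jog_arm:
  increments:
    - [0,0,-0.02,0,0,0,0.1]
    - [0,0,-0.06,0,0,0,0.1]
    - [0,0,-0.1,0,0,0,0.1]
    - [0,0,-0.14,0,0,0,0.3]
    - [0,0,-0.18,0,0,0,0.3]

```text
clock: 15.33
position: [0.4791, -0.3413, 0.2404]
ee_rot: [0.088, 0.996, 0.0, 0.0]
ft_force: [1.6, -0.9, -0.4]
grip_width: 0.65
grasp_force: 0.0
```

```bash
python3 -c "
from h import *
rel([(.535,.299,.24)])
caps('wrist')
a=cam('scene','s2.png');b=cam('top','t2.png')
"
```

```text
t 15.33 p [ 0.4791 -0.3413  0.2404] yaw(tool y) 79.95 z [ 1.e-04  0.e+00 -1.e+00] w 0.650 F [ 1.63 -0.86 -0.37] q [-0.08  0.31  0.76  1.62 -0.22  1.3   2.12]
[0.535 0.299 0.24 ] -> [5.670e-02 6.402e-01 4.000e-04] rows 15.4
wrist [49. 55.] 4363 zt 0.0690 ctr [ 0.2935 -0.5416] ext [0.051 0.046]
wrist [443.  71.] 4873 zt 0.0898 ctr [ 0.367 -0.225] ext [0.04 0.04]
wrist [399. 230.] 877 zt 0.0587 ctr [ 0.4928 -0.2679] ext [0.024 0.024]
wrist [320. 300.] 800 zt 0.0584 ctr [ 0.5531 -0.3539] ext [0.025 0.025]
wrist [469. 460.] 1106 zt 0.0590 ctr [ 0.7936 -0.2162] ext [0.041 0.062]
```

View pics/s2.png

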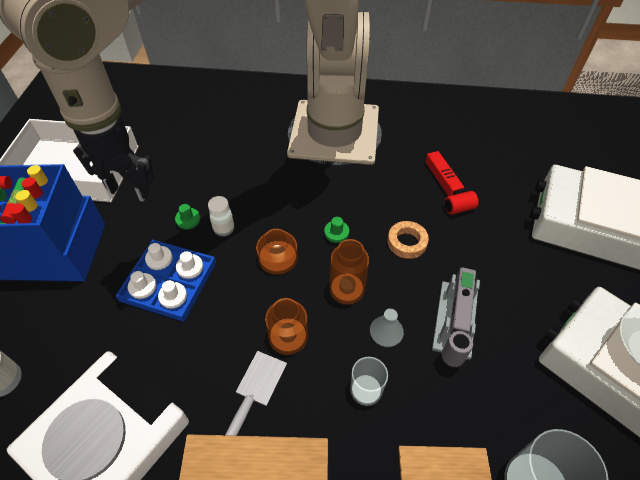

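The scene shows all four caps upright in the holder at (158,255), (188,263), (141,285) and (172,294). The three jars are open and in place. Next, the thermometer.

jog_arm:
  increments:
    - [0.004,0.04,0,0,0,0,0.3]
    - [0.007,0.08,0,0,0,0,0.3]
    - [0.011,0.12,0,0,0,0,0.3]
    - [0.014,0.16,0,0,0,0,0.3]
    - [0.018,0.2,0,0,0,0,0.3]

```text
clock: 15.9
position: [0.496, -0.1391, 0.2374]
ee_rot: [0.087, 0.996, 0.0, -0.001]
ft_force: [0.7, 0.8, -0.3]
grip_width: 0.646
grasp_force: 0.0
```

jog_arm:
  increments:
    - [0.004,0.04,0,0,0,0,0.3]
    - [0.007,0.08,0,0,0,0,0.3]
    - [0.011,0.12,0,0,0,0,0.3]
    - [0.014,0.16,0,0,0,0,0.3]
    - [0.018,0.2,0,0,0,0,0.3]

```text
clock: 16.32
position: [0.513, 0.0609, 0.2374]
ee_rot: [0.087, 0.996, -0.0, -0.001]
ft_force: [1.1, -0.8, -0.2]
grip_width: 0.648
grasp_force: 0.0
```

jog_arm:
  increments:
    - [0.004,0.04,0,0,0,0,0.3]
    - [0.007,0.08,0,0,0,0,0.3]
    - [0.011,0.12,0,0,0,0,0.3]
    - [0.014,0.16,0,0,0,0,0.3]
    - [0.018,0.2,0,0,0,0,0.3]

```text
clock: 16.73
position: [0.5302, 0.2608, 0.2371]
ee_rot: [0.087, 0.996, -0.0, -0.001]
ft_force: [1.7, -0.2, 0.7]
grip_width: 0.65
grasp_force: 0.0
```

jog_arm:
  increments:
    - [0.003,0.04,0,0,0,0,0.3]
    - [0.003,0.04,0,0,0,0,0.3]
    - [0.003,0.04,0,0,0,0,0.3]
    - [0.003,0.04,0,0,0,0,0.3]
    - [0.003,0.04,0,0,0,0,0.3]

```text
clock: 17.15
position: [0.535, 0.2974, 0.2378]
ee_rot: [0.088, 0.996, -0.0, -0.0]
ft_force: [0.7, -0.6, 0.4]
grip_width: 0.649
grasp_force: 0.0
```

```bash
cat >> h.py <<'E'
def therm(name,c,zl=.0835,hd=.094):
    "handle top rectangle near z=zl and head ring near hd from depth"
    P=cloud(c); S=cv2.cvtColor(c['color'],cv2.COLOR_RGB2HSV)
    box=(P[...,0]>.4)&(P[...,0]<.72)&(P[...,1]>.2)&(P[...,1]<.38)&(c['depth']>.03)
    m=(box&(abs(P[...,2]-zl)<.006)).astype(np.uint8)
    m=cv2.morphologyEx(m,cv2.MORPH_OPEN,np.ones((3,3)))
    n,l,st,ce=cv2.connectedComponentsWithStats(m); i=1+np.argmax(st[1:,4])
    q=P[l==i]; r=cv2.minAreaRect(q[:,:2].astype(np.float32)); b=cv2.boxPoints(r)
    u,s,vt=np.linalg.svd(q[:,:2]-q[:,:2].mean(0),full_matrices=False); d=vt[0]*np.sign(vt[0,0])
    print(name,'handle n',st[i,4],'px',ce[i].round(),'z %.4f'%np.median(q[:,2]),'ctr',np.round(r[0],4),'size',np.round(r[1],4),'axis deg %.2f'%np.degrees(np.arctan2(d[1],d[0])))
    A=np.c_[q[:,:2]-q[:,:2].mean(0),np.ones(len(q))]; print('  plane slopes',np.linalg.lstsq(A,q[:,2],rcond=None)[0].round(4))
    h=P[box&(abs(P[...,2]-hd)<.006)&(P[...,0]>.6)]
    if len(h)>20: print('  head z',np.median(h[:,2]).round(4),'ctr',cv2.minEnclosingCircle(h[:,:2].astype(np.float32)))
E
python3 -c "
from h import *
rel([(.535,.299,.24)])
therm('wrist',cam('wrist','w5.png')); therm('top',cam('top')); therm('scene',cam('scene'))
"
```

```text
t 17.15 p [0.535  0.2974 0.2378] yaw(tool y) 79.87 z [-6.e-04 -9.e-04 -1.e+00] w 0.649 F [ 0.71 -0.62  0.44] q [-0.86  0.32  0.35  1.54 -0.11  1.3   0.9 ]
[0.535 0.299 0.24 ] -> [ 0.0003  0.0016 -0.0022] rows 0.1
wrist handle n 6403 px [326. 242.] z 0.0826 ctr [0.5501 0.3027] size [0.0403 0.1615] axis deg -8.57
  plane slopes [-0.007   0.0009  0.0825]
  head z 0.0928 ctr ((0.6370555758476257, 0.28716397285461426), 0.02195807732641697)
top handle n 621 px [177. 220.] z 0.0839 ctr [0.5446 0.2993] size [0.0328 0.1521] axis deg -9.25
  plane slopes [-0.0105  0.0403  0.0838]
  head z 0.0941 ctr ((0.6297768354415894, 0.2869729697704315), 0.028981296345591545)
scene handle n 1078 px [464. 300.] z 0.0853 ctr [0.541  0.2989] size [0.0326 0.1423] axis deg -8.73
  plane slopes [-0.0026  0.0243  0.0851]
  head z 0.0955 ctr ((0.6303625106811523, 0.28621116280555725), 0.030922027304768562)
```

View pics/w5.png

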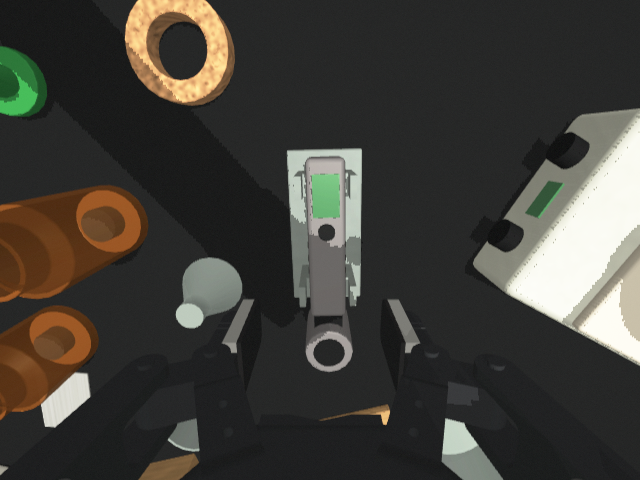

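The wrist view shows the grey thermometer lying in its cradle: handle from (325,160) to (327,315), head at (328,350). I'll fit its axis by slices.

```bash
python3 -c "
from h import *
c=cam('wrist'); im=c['color'].astype(int); P=cloud(c)
m=(P[...,2]>.078)&(P[...,2]<.09)
pts=[]
for v in range(160,316,6):
    # longest run containing column 326
    r=m[v]; a=326
    while a>0 and (r[a-1] or r[a-3]): a-=1
    b=326
    while b<639 and (r[b+1] or r[b+3]): b+=1
    A=onplane(c,a,v,.084);B=onplane(c,b,v,.084); pts.append(((A+B)/2)[:2]); print(v,a,b,((A+B)/2)[:2].round(4),'w %.4f'%np.linalg.norm(A-B))
pts=np.array(pts); 
# slices with plausible width
"
```

```text
160 306 343 [0.4713 0.3128] w 0.0289
166 305 344 [0.4758 0.312 ] w 0.0306
172 305 344 [0.4804 0.3112] w 0.0308
178 305 344 [0.485  0.3104] w 0.0309
184 305 344 [0.4896 0.3096] w 0.0311
190 306 344 [0.4944 0.3092] w 0.0305
196 306 344 [0.4991 0.3083] w 0.0306
202 306 344 [0.5039 0.3075] w 0.0308
208 306 344 [0.5087 0.3067] w 0.0309
214 306 344 [0.5136 0.3058] w 0.0311
220 307 344 [0.5186 0.3054] w 0.0305
226 307 344 [0.5236 0.3045] w 0.0306
232 307 344 [0.5287 0.3036] w 0.0308
238 307 344 [0.5338 0.3027] w 0.0310
244 308 344 [0.539  0.3023] w 0.0303
250 308 342 [0.5441 0.3005] w 0.0288
256 308 344 [0.5496 0.3004] w 0.0307
262 308 344 [0.5549 0.2995] w 0.0308
268 308 344 [0.5603 0.2986] w 0.0310
274 309 344 [0.5659 0.2981] w 0.0303
280 309 344 [0.5714 0.2971] w 0.0305
286 309 344 [0.577  0.2961] w 0.0307
292 309 344 [0.5827 0.2952] w 0.0309
298 310 344 [0.5885 0.2946] w 0.0302
304 310 344 [0.5943 0.2936] w 0.0303
310 310 344 [0.6002 0.2926] w 0.0305
```

jog_arm:
  increments:
    - [-0.017,0.006,0.03,0,0,-0.021,0.4]
    - [-0.017,0.006,0.06,0,0,-0.021,0.4]
    - [-0.017,0.006,0.09,0,0,-0.021,0.4]
    - [-0.017,0.006,0.105,0,0,-0.021,0.4]
    - [-0.017,0.006,0.105,0,0,-0.021,0.4]

```text
clock: 17.77
position: [0.5508, 0.3004, 0.1294]
ee_rot: [0.077, 0.997, -0.002, -0.002]
ft_force: [-0.6, -0.0, -0.3]
grip_width: 0.7
grasp_force: 0.0
```

jog_arm:
  increments:
    - [0,0,0,0,0,0,0.4]
    - [0,0,0,0,0,0,0.4]

```text
clock: 17.93
position: [0.5534, 0.3021, 0.135]
ee_rot: [0.077, 0.997, 0.001, 0.001]
ft_force: [0.8, -0.3, -0.1]
grip_width: 0.701
grasp_force: 0.0
```

```bash
python3 -c "
from h import *
c=cam('wrist'); P=cloud(c); rel([(.553,.3003,.073)])
for v in range(100,479,30):
    r=(P[v,:,2]>.07)&(P[v,:,2]<.1)&(abs(np.arange(640)-325)<90)&(c['depth'][v]>.03); i=np.flatnonzero(r)
    if len(i): print(v,i[0],i[-1],P[v,i[len(i)//2]].round(4), ((onplane(c,i[0],v,.084)+onplane(c,i[-1],v,.084))/2).round(4))
"
```

```text
t 17.98 p [0.5536 0.3022 0.1353] yaw(tool y) 81.17 z [ 0.0024  0.0017 -1.    ] w 0.703 F [0.35 0.11 0.37] q [-0.83  0.44  0.33  1.61 -0.16  1.12  0.96]
[0.553  0.3003 0.073 ] -> [ 0.0004 -0.0021  0.0623] rows 1.5
130 289 340 [0.4699 0.3125 0.0797] [0.47   0.3127 0.084 ]
160 283 346 [0.4835 0.3108 0.0847] [0.4835 0.3106 0.084 ]
190 267 364 [0.4976 0.3081 0.0842] [0.4978 0.3088 0.084 ]
220 285 345 [0.5128 0.3061 0.0835] [0.5127 0.3062 0.084 ]
250 286 344 [0.5276 0.3038 0.087 ] [0.5286 0.3036 0.084 ]
280 287 344 [0.5461 0.3013 0.0824] [0.5454 0.3012 0.084 ]
310 287 344 [0.5639 0.2985 0.0826] [0.5631 0.2984 0.084 ]
340 274 358 [0.5823 0.295  0.0835] [0.5821 0.2956 0.084 ]
370 292 340 [0.6032 0.2923 0.0826] [0.6022 0.2924 0.084 ]
400 284 349 [0.6168 0.2908 0.0917] [0.6236 0.2893 0.084 ]
```

jog_arm:
  increments:
    - [0,-0.002,0.02,0,0,0,0.4]
    - [0,-0.002,0.04,0,0,0,0.4]
    - [0,-0.002,0.055,0,0,0,0.4]
    - [0,-0.002,0.062,0,0,0,0.4]
    - [0,-0.002,0.062,0,0,0,0.4]
  grip_force: 60

```text
clock: 18.4
position: [0.5521, 0.2999, 0.071]
ee_rot: [0.077, 0.997, -0.0, -0.0]
ft_force: [-1.1, -0.0, 0.9]
grip_width: 0.695
grasp_force: 0.0
```

jog_arm:
  increments:
    - [0,0,0,0,0,0,0.4]
    - [0,0,0,0,0,0,-0.4]
    - [0,0,0,0,0,0,-0.4]
    - [0,0,0,0,0,0,-0.6]
    - [0,0,0,0,0,0,-0.6]
  grip_force: 60

```text
clock: 18.82
position: [0.553, 0.3003, 0.0728]
ee_rot: [0.077, 0.997, 0.001, 0.001]
ft_force: [-1.0, -0.2, 7.2]
grip_width: 0.367
grasp_force: 60.3
```

jog_arm:
  increments:
    - [0,0,0,0,0,0,-0.6]
    - [0,0,0,0,0,0,-0.6]
    - [0,0,0,0,0,0,-0.6]

```text
clock: 19.07
position: [0.5531, 0.3003, 0.0728]
ee_rot: [0.077, 0.997, 0.001, 0.001]
ft_force: [-0.2, -0.4, 8.0]
grip_width: 0.37
grasp_force: 60.3
```

```bash
python3 -c "
from h import *
for i in range(3): rel([]); therm('top',cam('top'))
therm('scene',cam('scene'))"
```

```text
t 19.07 p [0.5531 0.3003 0.0728] yaw(tool y) 81.19 z [ 0.0018  0.0013 -1.    ] w 0.370 F [-0.21 -0.41  7.96] q [-0.82  0.51  0.32  1.66 -0.18  1.    0.98]
top handle n 118 px [184. 192.] z 0.0827 ctr [0.5994 0.287 ] size [0.0402 0.0199] axis deg 18.70
  plane slopes [-0.0597 -0.0069  0.0827]
  head z 0.0942 ctr ((0.6365524530410767, 0.2862924635410309), 0.022413767874240875)
t 19.12 p [0.553  0.3004 0.0728] yaw(tool y) 81.19 z [ 0.0018  0.0014 -1.    ] w 0.365 F [-0.43 -0.13  6.97] q [-0.82  0.51  0.32  1.66 -0.18  1.    0.98]
top handle n 122 px [184. 192.] z 0.0822 ctr [0.5996 0.2869] size [0.0418 0.0209] axis deg 19.20
  plane slopes [-0.1153  0.0222  0.0824]
  head z 0.0943 ctr ((0.6374602913856506, 0.28576648235321045), 0.02237940952181816)
t 19.17 p [0.5531 0.3003 0.0728] yaw(tool y) 81.18 z [ 0.0018  0.0014 -1.    ] w 0.367 F [-1.19 -0.82  6.52] q [-0.82  0.51  0.32  1.66 -0.18  1.    0.98]
top handle n 111 px [184. 193.] z 0.0824 ctr [0.5998 0.2854] size [0.0415 0.0192] axis deg 20.72
  plane slopes [-0.0612  0.02    0.0824]
  head z 0.0943 ctr ((0.6372619867324829, 0.28575941920280457), 0.022121069952845573)
scene handle n 613 px [463. 314.] z 0.0849 ctr [0.5762 0.2967] size [0.0392 0.0746] axis deg -15.19
  plane slopes [-0.0169  0.0109  0.0847]
  head z 0.0955 ctr ((0.6306530237197876, 0.28245997428894043), 0.030750539153814316)
```

jog_arm:
  increments:
    - [0,0,-0.01,0,0,0,-0.6]
    - [0,0,-0.03,0,0,0,-0.6]
    - [0,0,-0.06,0,0,0,-0.6]
    - [0,0,-0.1,0,0,0,-0.6]
    - [0,0,-0.14,0,0,0,-0.6]

```text
clock: 19.68
position: [0.5515, 0.2994, 0.2128]
ee_rot: [0.077, 0.997, -0.001, -0.001]
ft_force: [1.1, 0.7, -2.0]
grip_width: 0.372
grasp_force: 59.6
```

jog_arm:
  increments:
    - [0,0,-0.03,0,0,0,-0.6]
    - [0,0,-0.037,0,0,0,-0.6]
    - [0,0,-0.037,0,0,0,-0.6]
    - [0,0,-0.037,0,0,0,-0.6]
    - [0,0,-0.037,0,0,0,-0.6]

```text
clock: 20.1
position: [0.5514, 0.2996, 0.2463]
ee_rot: [0.077, 0.997, -0.001, -0.001]
ft_force: [-0.4, 0.2, -3.0]
grip_width: 0.369
grasp_force: 59.7
```

```bash
cat >> h.py <<'E'
J=dict(short=(.4345,-.0847,.075),tall=(.4975,.0755,.145),medium=(.6215,-.032,.110))
def rims(name,c,R=.08):
    "amber rim pixels near known mouth -> points at rim height, circle fit"
    P=cloud(c); hsv=cv2.cvtColor(c['color'],cv2.COLOR_RGB2HSV)
    am=(hsv[...,0]<20)&(hsv[...,1]>90)&(c['depth']>.05)
    for k,(x,y,z) in J.items():
        near=am&(np.hypot(P[...,0]-x,P[...,1]-y)<R)
        if near.sum()<50: print(name,k,'few'); continue
        zt=np.percentile(P[near][:,2],98); q=P[near&(P[...,2]>z-.005)&(P[...,2]<z+.008)]
        if len(q)<10: print(name,k,'zt',zt,'rim few'); continue
        (cx,cy),r=cv2.minEnclosingCircle(q[:,:2].astype(np.float32))
        from scipy.optimize import least_squares
        s=least_squares(lambda p:np.hypot(q[:,0]-p[0],q[:,1]-p[1])-.0245,q[:,:2].mean(0),loss='soft_l1',f_scale=.001).x
        print(name,k,'n',len(q),'zt %.4f'%zt,'rim z %.4f'%np.median(q[:,2]),'circ (%.4f %.4f) r %.4f'%(cx,cy,r),'ls',s.round(4))
E
python3 -c "
from h import *
rel([])
for n in('top','scene','wrist'): rims(n,cam(n,n+'3.png'))
c=cam('scene'); therm('scene',c,.084+.177,.094+.177)
c=cam('top'); therm('top',c,.084+.177,.094+.177)
c=cam('wrist'); P=cloud(c); 
"
```

```text
t 20.10 p [0.5514 0.2996 0.2463] yaw(tool y) 81.19 z [-0.0026 -0.0016 -1.    ] w 0.369 F [-0.44  0.19 -3.01] q [-0.84  0.35  0.35  1.48 -0.12  1.33  0.94]
top short n 120 zt 0.0772 rim z 0.0753 circ (0.4353 -0.0851) r 0.0262 ls [ 0.435  -0.0848]
top tall n 140 zt 0.1465 rim z 0.1447 circ (0.4978 0.0749) r 0.0262 ls [0.4973 0.075 ]
top medium n 125 zt 0.1116 rim z 0.1096 circ (0.6222 -0.0330) r 0.0265 ls [ 0.6216 -0.0328]
scene short n 178 zt 0.0773 rim z 0.0757 circ (0.4371 -0.0858) r 0.0279 ls [ 0.4374 -0.0863]
scene tall n 218 zt 0.1468 rim z 0.1453 circ (0.4989 0.0743) r 0.0277 ls [0.4997 0.0736]
scene medium n 229 zt 0.1122 rim z 0.1105 circ (0.6237 -0.0338) r 0.0263 ls [ 0.6241 -0.0338]
wrist short few
wrist tall n 647 zt 0.1433 rim z 0.1430 circ (0.5011 0.0866) r 0.0234 ls [0.4969 0.077 ]
wrist medium n 32 zt 0.1008 rim z 0.1062 circ (0.6298 -0.0087) r 0.0096 ls [0.6418 0.0142]
scene handle n 800 px [490. 259.] z 0.2587 ctr [0.5703 0.2957] size [0.0771 0.0445] axis deg -14.89
  plane slopes [-0.019   0.0011  0.2587]
  head z 0.269 ctr ((0.637900173664093, 0.2850601375102997), 0.022859277203679085)
top handle n 65 px [162. 170.] z 0.2579 ctr [0.5982 0.2879] size [0.0194 0.0158] axis deg 63.72
  plane slopes [-0.1235  0.0348  0.2582]
  head z 0.2685 ctr ((0.6363178491592407, 0.28532838821411133), 0.022413209080696106)
```

View pics/wrist3.png

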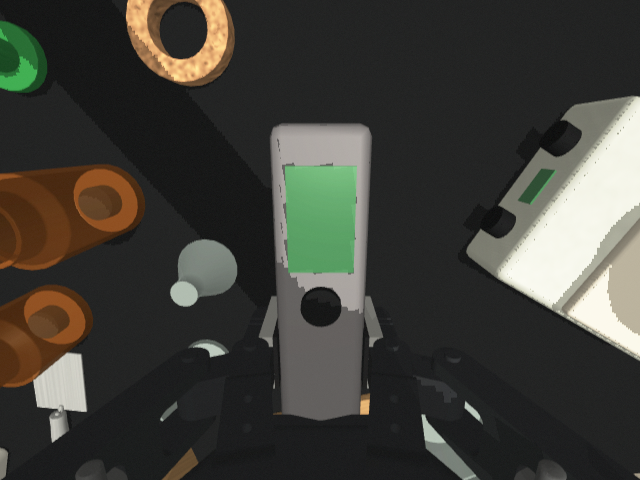

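jog_arm:
  increments:
    - [0,0,0,0,0,0.06,-0.6]
    - [0,0,0,0,0,0.16,-0.6]
    - [0,0,0,0,0,0.26,-0.6]
    - [0,0,0,0,0,0.36,-0.6]
    - [0,0,0,0,0,0.46,-0.6]

```text
clock: 20.82
position: [0.5523, 0.2999, 0.2481]
ee_rot: [0.304, 0.953, -0.0, -0.0]
ft_force: [-0.1, 0.5, -2.3]
grip_width: 0.368
grasp_force: 59.6
```

jog_arm:
  increments:
    - [0,0,0,0,0,0.1,-0.6]
    - [0,0,0,0,0,0.2,-0.6]
    - [0,0,0,0,0,0.3,-0.6]
    - [0,0,0,0,0,0.4,-0.6]
    - [0,0,0,0,0,0.5,-0.6]

```text
clock: 21.23
position: [0.5522, 0.2999, 0.2481]
ee_rot: [0.531, 0.848, -0.0, -0.0]
ft_force: [-0.5, -0.1, -1.6]
grip_width: 0.363
grasp_force: 59.6
```

jog_arm:
  increments:
    - [0,0,0,0,0,0.1,-0.6]
    - [0,0,0,0,0,0.2,-0.6]
    - [0,0,0,0,0,0.3,-0.6]
    - [0,0,0,0,0,0.4,-0.6]
    - [0,0,0,0,0,0.44,-0.6]

```text
clock: 21.65
position: [0.5522, 0.3, 0.2481]
ee_rot: [0.703, 0.711, -0.0, -0.0]
ft_force: [0.9, -0.5, -2.0]
grip_width: 0.368
grasp_force: 59.6
```

jog_arm:
  increments:
    - [0,0,0,0,0,0,-0.6]
    - [0,0,0,0,0,0,-0.6]
    - [0,0,0,0,0,0,-0.6]

```text
clock: 21.9
position: [0.5523, 0.2999, 0.2482]
ee_rot: [0.7, 0.714, -0.0, -0.0]
ft_force: [-0.2, -0.1, -1.5]
grip_width: 0.362
grasp_force: 59.6
```

```bash
python3 -c "
from h import *
rel([(.4335,0,.24)])
for n in('top','scene'): rims(n,cam(n))
"
```

```text
t 21.90 p [0.5523 0.2999 0.2482] yaw(tool y) 1.08 z [-1.e-04 -0.e+00 -1.e+00] w 0.362 F [-0.2  -0.09 -1.46] q [-1.01  0.38  0.58  1.49 -0.21  1.34 -0.4 ]
[0.4335 0.     0.24  ] -> [-0.2977 -0.1244  0.0082] rows 7.7
top short n 117 zt 0.0764 rim z 0.0747 circ (0.4357 -0.0852) r 0.0262 ls [ 0.4351 -0.0849]
top tall n 137 zt 0.1468 rim z 0.1446 circ (0.4975 0.0752) r 0.0261 ls [0.4973 0.0751]
top medium n 126 zt 0.1116 rim z 0.1094 circ (0.6216 -0.0334) r 0.0268 ls [ 0.6215 -0.0327]
scene short n 180 zt 0.0775 rim z 0.0757 circ (0.4363 -0.0862) r 0.0271 ls [ 0.4372 -0.0861]
scene tall n 210 zt 0.1469 rim z 0.1454 circ (0.4988 0.0735) r 0.0271 ls [0.4996 0.0736]
scene medium n 224 zt 0.1123 rim z 0.1106 circ (0.6235 -0.0335) r 0.0265 ls [ 0.624  -0.0338]
```

jog_arm:
  increments:
    - [-0.02,-0.01,-0.02,0,0,0,-0.6]
    - [-0.055,-0.024,-0.04,0,0,0,-0.6]
    - [-0.09,-0.038,-0.05,0,0,0,-0.6]
    - [-0.125,-0.053,-0.05,0,0,0,-0.6]
    - [-0.16,-0.067,-0.05,0,0,0,-0.6]

```text
clock: 22.42
position: [0.4876, 0.1371, 0.2989]
ee_rot: [0.701, 0.713, 0.001, 0.0]
ft_force: [1.2, -0.3, -1.4]
grip_width: 0.367
grasp_force: 60.1
```

jog_arm:
  increments:
    - [-0.035,-0.014,0,0,0,0,-0.6]
    - [-0.07,-0.029,0,0,0,0,-0.6]
    - [-0.105,-0.043,0,0,0,0,-0.6]
    - [-0.13,-0.053,0,0,0,0,-0.6]
    - [-0.138,-0.057,0,0,0,0,-0.6]

```text
clock: 22.83
position: [0.4323, -0.0045, 0.2986]
ee_rot: [0.703, 0.711, 0.001, -0.0]
ft_force: [0.6, 0.4, -1.5]
grip_width: 0.365
grasp_force: 60.1
```

jog_arm:
  increments:
    - [0,0,0.025,0,0,0,-0.6]
    - [0,0,0.05,0,0,0,-0.6]
    - [0,0,0.07,0,0,0,-0.6]
    - [0,0,0.08,0,0,0,-0.6]
    - [0,0,0.08,0,0,0,-0.6]

```text
clock: 23.25
position: [0.4324, -0.0001, 0.2168]
ee_rot: [0.701, 0.713, -0.001, -0.001]
ft_force: [-0.7, -0.1, -1.7]
grip_width: 0.365
grasp_force: 60.2
```

jog_arm:
  increments:
    - [0,0,0,0,0,0,-0.6]
    - [0,0,0,0,0,0,-0.6]
    - [0,0,0,0,0,0,-0.6]

```text
clock: 23.5
position: [0.4341, 0.0, 0.2194]
ee_rot: [0.701, 0.713, 0.001, 0.0]
ft_force: [0.2, -0.1, -3.2]
grip_width: 0.365
grasp_force: 60.2
```

```bash
cat >> h.py <<'E'
def head(name,c,xy,z,r=.05):
    P=cloud(c); q=P[(np.hypot(P[...,0]-xy[0],P[...,1]-xy[1])<r)&(abs(P[...,2]-z)<.005)&(c['depth']>.05)]
    if len(q)<20: print(name,'head few',len(q)); return
    (cx,cy),rr=cv2.minEnclosingCircle(q[:,:2].astype(np.float32)); print(name,'head n',len(q),'z %.4f'%np.median(q[:,2]),'ctr %.4f %.4f r %.4f'%(cx,cy,rr))
def chk(tgt):
    o=get_obs(); R=Rn.from_quat(o['ee_rot']).as_matrix(); L=o['position']+R@[-.085,0,.0448]
    t=np.array(tgt); rel([o['position']+t-L]); print('lens (FK)',L.round(4),'want',t)
    for n in('top','scene'):
        c=cam(n); head(n,c,L,L[2]+.066); rims(n,c)
E
python3 -c "
from h import *
chk((.435,-.085,.145))"
```

```text
t 23.50 p [0.4341 0.     0.2194] yaw(tool y) 0.99 z [ 1.8e-03  6.0e-04 -1.0e+00] w 0.365 F [ 0.18 -0.14 -3.16] q [-0.9  -0.15  0.75  2.02  0.11  1.23 -0.18]
[ 4.33455516e-01 -4.05318719e-05  1.89850232e-01] -> [-0.0001 -0.0007  0.0296] rows 0.7
lens (FK) [ 0.4357 -0.0849  0.1746] want [ 0.435 -0.085  0.145]
top head n 184 z 0.2411 ctr 0.4358 -0.0917 r 0.0213
top short zt 0.5801548380280528 rim few
top tall n 56 zt 0.1473 rim z 0.1451 circ (0.4947 0.0849) r 0.0235 ls [0.4971 0.0741]
top medium n 82 zt 0.1123 rim z 0.1102 circ (0.6223 -0.0326) r 0.0260 ls [ 0.6209 -0.0328]
scene head n 353 z 0.2422 ctr 0.4358 -0.0739 r 0.0361
scene short n 182 zt 0.0772 rim z 0.0754 circ (0.4368 -0.0870) r 0.0279 ls [ 0.4372 -0.0862]
scene tall n 207 zt 0.1468 rim z 0.1455 circ (0.4989 0.0737) r 0.0269 ls [0.4996 0.0736]
scene medium n 228 zt 0.1125 rim z 0.1106 circ (0.6233 -0.0338) r 0.0268 ls [ 0.624  -0.0339]
```

jog_arm:
  increments:
    - [0,0,0.015,0,0,0,-0.6]
    - [0,0,0.03,0,0,0,-0.6]
    - [0,0,0.03,0,0,0,-0.6]
    - [0,0,0.03,0,0,0,-0.6]
    - [0,0,0.03,0,0,0,-0.6]

```text
clock: 24.02
position: [0.4338, -0.0001, 0.1892]
ee_rot: [0.701, 0.713, 0.0, 0.0]
ft_force: [1.1, 0.9, -1.4]
grip_width: 0.366
grasp_force: 60.1
```

```bash
python3 -c "
from h import *
chk((.435,-.085,.145))
a=cam('scene')['color'];b=cam('top')['color']
f=lambda im,u,v:cv2.resize(im[v-60:v+60,u-60:u+60],(480,480),interpolation=2)
cv2.imwrite('pics/m1.png',np.hstack([f(a,285,235),f(b,340,255)])[:,:,::-1][:, :960]); im=cv2.imread('pics/m1.png'); cv2.imwrite('pics/m1.png',cv2.resize(im,(800,400)))
"
```

```text
t 24.02 p [ 4.338e-01 -1.000e-04  1.892e-01] yaw(tool y) 0.97 z [ 8.e-04  2.e-04 -1.e+00] w 0.366 F [ 1.14  0.88 -1.39] q [-0.9  -0.11  0.77  2.06  0.08  1.16 -0.15]
[ 4.33520323e-01 -2.05650599e-05  1.89814576e-01] -> [ 0.0001 -0.0003 -0.0006] rows 0.0
lens (FK) [ 0.4353 -0.0851  0.1444] want [ 0.435 -0.085  0.145]
top head n 212 z 0.2113 ctr 0.4343 -0.0877 r 0.0220
top short n 10 zt 0.5507 rim z 0.0753 circ (0.4206 -0.1045) r 0.0074 ls [ 0.4362 -0.0857]
top tall n 60 zt 0.1476 rim z 0.1454 circ (0.4955 0.0815) r 0.0242 ls [0.4972 0.0741]
top medium n 109 zt 0.1123 rim z 0.1094 circ (0.6221 -0.0330) r 0.0266 ls [ 0.6212 -0.0327]
scene head n 336 z 0.2121 ctr 0.4365 -0.0888 r 0.0228
scene short n 177 zt 0.0775 rim z 0.0753 circ (0.4359 -0.0864) r 0.0280 ls [ 0.4371 -0.0861]
scene tall n 210 zt 0.1470 rim z 0.1456 circ (0.4982 0.0745) r 0.0274 ls [0.4996 0.0737]
scene medium n 228 zt 0.1123 rim z 0.1107 circ (0.6233 -0.0347) r 0.0269 ls [ 0.624 -0.034]
```

View pics/m1.png

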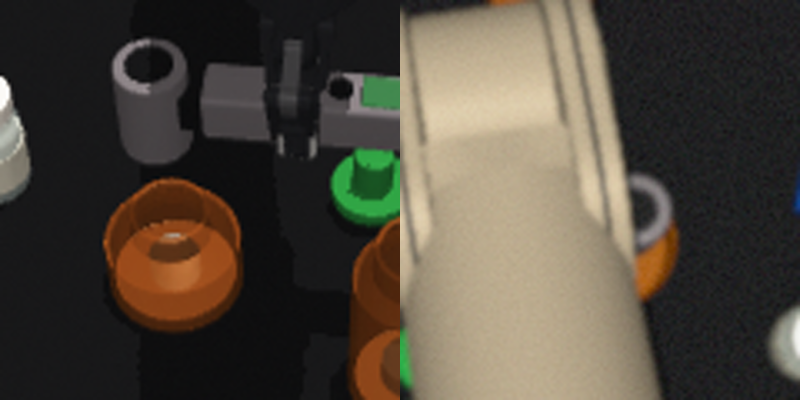

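The left half (scene) shows the head at (150,100) straight above the short jar's mouth at (170,205). In the right half (top) the arm hides most of it. I'll nudge 1.5 mm and hold for over two seconds.

jog_arm:
  increments:
    - [0.0015,0,0,0,0,0,-0.6]
    - [0.0015,0,0,0,0,0,-0.6]
    - [0.0015,0,0,0,0,0,-0.6]
    - [0.0015,0,0,0,0,0,-0.6]
    - [0.0015,0,0,0,0,0,-0.6]

```text
clock: 24.63
position: [0.4334, 0.0014, 0.1883]
ee_rot: [0.701, 0.713, 0.0, -0.0]
ft_force: [0.3, -0.1, -2.0]
grip_width: 0.371
grasp_force: 60.1
```

jog_arm:
  increments:
    - [0,0,0,0,0,0,-0.6]
    - [0,0,0,0,0,0,-0.6]
    - [0,0,0,0,0,0,-0.6]
    - [0,0,0,0,0,0,-0.6]
    - [0,0,0,0,0,0,-0.6]

```text
clock: 25.05
position: [0.4333, 0.0014, 0.1883]
ee_rot: [0.701, 0.713, 0.0, -0.0]
ft_force: [-0.4, 0.4, -1.7]
grip_width: 0.365
grasp_force: 60.1
```

jog_arm:
  increments:
    - [0,0,0,0,0,0,-0.6]
    - [0,0,0,0,0,0,-0.6]
    - [0,0,0,0,0,0,-0.6]
    - [0,0,0,0,0,0,-0.6]
    - [0,0,0,0,0,0,-0.6]

```text
clock: 25.47
position: [0.4334, 0.0014, 0.1883]
ee_rot: [0.701, 0.713, 0.0, -0.0]
ft_force: [-0.1, 0.6, -2.7]
grip_width: 0.367
grasp_force: 60.1
```

jog_arm:
  increments:
    - [0,0,0,0,0,0,-0.6]
    - [0,0,0,0,0,0,-0.6]
    - [0,0,0,0,0,0,-0.6]
    - [0,0,0,0,0,0,-0.6]
    - [0,0,0,0,0,0,-0.6]

```text
clock: 25.88
position: [0.4334, 0.0014, 0.1883]
ee_rot: [0.701, 0.713, 0.0, -0.0]
ft_force: [-0.4, 0.4, -1.7]
grip_width: 0.366
grasp_force: 60.1
```

jog_arm:
  increments:
    - [0,0,0,0,0,0,-0.6]
    - [0,0,0,0,0,0,-0.6]
    - [0,0,0,0,0,0,-0.6]
    - [0,0,0,0,0,0,-0.6]
    - [0,0,0,0,0,0,-0.6]

```text
clock: 26.3
position: [0.4334, 0.0014, 0.1883]
ee_rot: [0.701, 0.713, 0.0, -0.0]
ft_force: [-0.1, 0.4, -1.9]
grip_width: 0.366
grasp_force: 60.1
```

jog_arm:
  increments:
    - [0,0,0,0,0,0,-0.6]
    - [0,0,0,0,0,0,-0.6]
    - [0,0,0,0,0,0,-0.6]
    - [0,0,0,0,0,0,-0.6]
    - [0,0,0,0,0,0,-0.6]

```text
clock: 26.72
position: [0.4333, 0.0014, 0.1883]
ee_rot: [0.701, 0.713, 0.0, -0.0]
ft_force: [0.4, -0.2, -1.7]
grip_width: 0.367
grasp_force: 60.1
```

jog_arm:
  increments:
    - [0,0,0,0,0,0,-0.6]
    - [0,0,0,0,0,0,-0.6]
    - [0,0,0,0,0,0,-0.6]
    - [0,0,0,0,0,0,-0.6]
    - [0,0,0,0,0,0,-0.6]

```text
clock: 27.13
position: [0.4334, 0.0014, 0.1883]
ee_rot: [0.701, 0.713, 0.0, -0.0]
ft_force: [-1.0, 0.6, -1.1]
grip_width: 0.365
grasp_force: 60.1
```

```bash
python3 -c "
from h import *
chk((.435,-.085,.145))
rel([(.6202,.0520,.225)])"
```

```text
t 27.13 p [0.4334 0.0014 0.1883] yaw(tool y) 0.97 z [ 0.e+00  1.e-04 -1.e+00] w 0.365 F [-1.03  0.57 -1.14] q [-0.91 -0.11  0.77  2.06  0.08  1.16 -0.15]
[ 4.33555257e-01 -1.71677569e-05  1.89809273e-01] -> [-0.0014  0.0002 -0.0015] rows 0.0
lens (FK) [ 0.4348 -0.0836  0.1435] want [ 0.435 -0.085  0.145]
top head n 216 z 0.2101 ctr 0.4339 -0.0868 r 0.0214
top short n 14 zt 0.5494 rim z 0.0744 circ (0.4199 -0.1037) r 0.0090 ls [ 0.4041 -0.1209]
top tall n 54 zt 0.1467 rim z 0.1452 circ (0.4962 0.0851) r 0.0225 ls [0.4976 0.0743]
top medium n 104 zt 0.1122 rim z 0.1097 circ (0.6227 -0.0316) r 0.0266 ls [ 0.6212 -0.0327]
scene head n 341 z 0.2113 ctr 0.4359 -0.0875 r 0.0221
scene short n 175 zt 0.0771 rim z 0.0753 circ (0.4359 -0.0864) r 0.0278 ls [ 0.4371 -0.0862]
scene tall n 217 zt 0.1468 rim z 0.1455 circ (0.4990 0.0739) r 0.0266 ls [0.4999 0.0736]
scene medium n 230 zt 0.1125 rim z 0.1106 circ (0.6240 -0.0341) r 0.0266 ls [ 0.6241 -0.0339]
t 27.23 p [0.4333 0.0014 0.1883] yaw(tool y) 0.98 z [ 0.e+00  1.e-04 -1.e+00] w 0.368 F [ 0.58 -0.07 -1.7 ] q [-0.91 -0.11  0.77  2.06  0.08  1.16 -0.15]
[0.6202 0.052  0.225 ] -> [ 0.0474  0.1877 -0.0367] rows 4.7
```

jog_arm:
  increments:
    - [0,0,-0.03,0,0,0,-0.6]
    - [0,0,-0.07,0,0,0,-0.6]
    - [0.01,0.037,-0.077,0,0,0,-0.6]
    - [0.02,0.074,-0.077,0,0,0,-0.6]
    - [0.03,0.111,-0.077,0,0,0,-0.6]

```text
clock: 27.65
position: [0.546, 0.0345, 0.2678]
ee_rot: [0.7, 0.714, 0.004, 0.0]
ft_force: [-1.0, -0.1, -0.6]
grip_width: 0.374
grasp_force: 60.5
```

jog_arm:
  increments:
    - [0.01,0.037,0,0,0,0,-0.6]
    - [0.017,0.066,0,0,0,0,-0.6]
    - [0.019,0.076,0,0,0,0,-0.6]
    - [0.019,0.076,0.02,0,0,0,-0.6]
    - [0.019,0.076,0.035,0,0,0,-0.6]

```text
clock: 28.07
position: [0.6203, 0.0537, 0.2289]
ee_rot: [0.701, 0.713, -0.001, 0.0]
ft_force: [-0.6, 0.3, -2.6]
grip_width: 0.364
grasp_force: 60.8
```

jog_arm:
  increments:
    - [0,0,0.004,0,0,0,-0.6]
    - [0,0,0.004,0,0,0,-0.6]
    - [0,0,0.004,0,0,0,-0.6]
    - [0,0,0.004,0,0,0,-0.6]

```text
clock: 28.4
position: [0.6199, 0.0536, 0.2275]
ee_rot: [0.701, 0.713, 0.001, 0.0]
ft_force: [0.0, -0.8, -2.5]
grip_width: 0.364
grasp_force: 60.7
```

```bash
python3 -c "
from h import *
chk((.6215,-.0328,.180))"
```

```text
t 28.40 p [0.6199 0.0536 0.2275] yaw(tool y) 0.98 z [ 1.5e-03  6.0e-04 -1.0e+00] w 0.364 F [ 0.05 -0.82 -2.48] q [-0.77  0.43  0.82  1.55 -0.32  1.3   0.1 ]
[0.61997938 0.05216176 0.22484671] -> [-0.0014  0.0001  0.0026] rows 0.1
lens (FK) [ 0.6214 -0.0314  0.1826] want [ 0.6215 -0.0328  0.18  ]
top head n 353 z 0.2490 ctr 0.6198 -0.0339 r 0.0216
top short n 118 zt 0.0765 rim z 0.0748 circ (0.4353 -0.0852) r 0.0262 ls [ 0.4352 -0.0848]
top tall zt 0.12208553813405149 rim few
top medium n 78 zt 0.5643 rim z 0.1097 circ (0.6210 -0.0328) r 0.0259 ls [ 0.6223 -0.0326]
scene head n 513 z 0.2500 ctr 0.6212 -0.0352 r 0.0227
scene short n 182 zt 0.0777 rim z 0.0755 circ (0.4368 -0.0865) r 0.0276 ls [ 0.4373 -0.0862]
scene tall n 78 zt 0.1472 rim z 0.1455 circ (0.5053 0.0834) r 0.0230 ls [0.4993 0.073 ]
scene medium n 227 zt 0.1124 rim z 0.1107 circ (0.6236 -0.0338) r 0.0262 ls [ 0.624  -0.0338]
```

jog_arm:
  increments:
    - [0.001,0.002,0.002,0,0,0,-0.6]
    - [0.001,0.002,0.002,0,0,0,-0.6]
    - [0.001,0.002,0.002,0,0,0,-0.6]
    - [0.001,0.002,0.002,0,0,0,-0.6]
    - [0.001,0.002,0.002,0,0,0,-0.6]

```text
clock: 28.92
position: [0.6215, 0.0545, 0.2243]
ee_rot: [0.701, 0.713, 0.0, -0.0]
ft_force: [-0.4, -0.2, -1.4]
grip_width: 0.367
grasp_force: 60.7
```

jog_arm:
  increments:
    - [0,0,0,0,0,0,-0.6]
    - [0,0,0,0,0,0,-0.6]
    - [0,0,0,0,0,0,-0.6]
    - [0,0,0,0,0,0,-0.6]
    - [0,0,0,0,0,0,-0.6]

```text
clock: 29.33
position: [0.6215, 0.0546, 0.2243]
ee_rot: [0.701, 0.713, 0.0, -0.0]
ft_force: [-0.1, -0.1, -2.4]
grip_width: 0.368
grasp_force: 60.7
```

jog_arm:
  increments:
    - [0,0,0,0,0,0,-0.6]
    - [0,0,0,0,0,0,-0.6]
    - [0,0,0,0,0,0,-0.6]
    - [0,0,0,0,0,0,-0.6]
    - [0,0,0,0,0,0,-0.6]

```text
clock: 29.75
position: [0.6215, 0.0545, 0.2243]
ee_rot: [0.701, 0.713, -0.0, -0.0]
ft_force: [0.3, 1.2, -1.4]
grip_width: 0.37
grasp_force: 60.7
```

jog_arm:
  increments:
    - [0,0,0,0,0,0,-0.6]
    - [0,0,0,0,0,0,-0.6]
    - [0,0,0,0,0,0,-0.6]
    - [0,0,0,0,0,0,-0.6]
    - [0,0,0,0,0,0,-0.6]

```text
clock: 30.17
position: [0.6215, 0.0546, 0.2243]
ee_rot: [0.701, 0.713, 0.0, -0.0]
ft_force: [-0.0, -0.1, -1.6]
grip_width: 0.364
grasp_force: 60.7
```

jog_arm:
  increments:
    - [0,0,0,0,0,0,-0.6]
    - [0,0,0,0,0,0,-0.6]
    - [0,0,0,0,0,0,-0.6]
    - [0,0,0,0,0,0,-0.6]
    - [0,0,0,0,0,0,-0.6]

```text
clock: 30.58
position: [0.6215, 0.0546, 0.2243]
ee_rot: [0.701, 0.713, 0.0, -0.0]
ft_force: [0.9, -0.6, -2.2]
grip_width: 0.367
grasp_force: 60.7
```

jog_arm:
  increments:
    - [0,0,0,0,0,0,-0.6]
    - [0,0,0,0,0,0,-0.6]
    - [0,0,0,0,0,0,-0.6]
    - [0,0,0,0,0,0,-0.6]
    - [0,0,0,0,0,0,-0.6]

```text
clock: 31.0
position: [0.6215, 0.0546, 0.2243]
ee_rot: [0.701, 0.713, 0.0, -0.0]
ft_force: [-0.4, 0.3, -2.4]
grip_width: 0.363
grasp_force: 60.7
```

jog_arm:
  increments:
    - [0,0,0,0,0,0,-0.6]
    - [0,0,0,0,0,0,-0.6]
    - [0,0,0,0,0,0,-0.6]
    - [0,0,0,0,0,0,-0.6]
    - [0,0,0,0,0,0,-0.6]

```text
clock: 31.42
position: [0.6215, 0.0546, 0.2243]
ee_rot: [0.701, 0.713, 0.0, -0.0]
ft_force: [-0.0, 0.2, -2.8]
grip_width: 0.365
grasp_force: 60.7
```

```bash
python3 -c "
from h import *
chk((.6215,-.0328,.180))
rel([(.497,.1625,.30),(.497,.1625,.26)])"
```

```text
t 31.42 p [0.6215 0.0546 0.2243] yaw(tool y) 0.97 z [ 0.e+00  1.e-04 -1.e+00] w 0.365 F [-0.03  0.22 -2.78] q [-0.77  0.43  0.81  1.54 -0.32  1.3   0.1 ]
[0.62005911 0.05218412 0.22480695] -> [-0.0024 -0.0015 -0.0005] rows 0.1
lens (FK) [ 0.6229 -0.0304  0.1795] want [ 0.6215 -0.0328  0.18  ]
top head n 358 z 0.2458 ctr 0.6223 -0.0257 r 0.0286
top short n 121 zt 0.0775 rim z 0.0756 circ (0.4353 -0.0846) r 0.0261 ls [ 0.435  -0.0848]
top tall zt 0.12474560665883036 rim few
top medium n 81 zt 0.5637 rim z 0.1099 circ (0.6208 -0.0330) r 0.0259 ls [ 0.622  -0.0327]
scene head n 508 z 0.2471 ctr 0.6235 -0.0343 r 0.0226
scene short n 173 zt 0.0777 rim z 0.0759 circ (0.4368 -0.0872) r 0.0271 ls [ 0.4373 -0.0863]
scene tall n 66 zt 0.1475 rim z 0.1458 circ (0.5056 0.0844) r 0.0223 ls [0.4995 0.0733]
scene medium n 219 zt 0.1127 rim z 0.1107 circ (0.6244 -0.0339) r 0.0265 ls [ 0.6248 -0.0338]
t 31.52 p [0.6215 0.0545 0.2243] yaw(tool y) 0.97 z [ 1.e-04  1.e-04 -1.e+00] w 0.365 F [ 0.69 -0.06 -1.31] q [-0.77  0.43  0.81  1.54 -0.32  1.3   0.1 ]
[0.497  0.1625 0.3   ] -> [ 0.1101 -0.1226 -0.0757] rows 4.3
[0.497  0.1625 0.26  ] -> [-0.   -0.    0.04] rows 1.0
```

jog_arm:
  increments:
    - [0,0,-0.035,0,0,0,-0.6]
    - [0.02,-0.022,-0.06,0,0,0,-0.6]
    - [0.045,-0.05,-0.075,0,0,0,-0.6]
    - [0.07,-0.08,-0.075,0,0,0,-0.6]
    - [0.095,-0.105,-0.075,0,0,0,-0.6]

```text
clock: 31.93
position: [0.5138, 0.1481, 0.3001]
ee_rot: [0.701, 0.713, 0.001, 0.0]
ft_force: [0.0, 1.6, -2.2]
grip_width: 0.364
grasp_force: 60.8
```

jog_arm:
  increments:
    - [0.01,-0.014,0,0,0,0,-0.6]
    - [0.015,-0.017,0,0,0,0,-0.6]
    - [0.015,-0.017,0.02,0,0,0,-0.6]
    - [0.015,-0.017,0.037,0,0,0,-0.6]
    - [0.015,-0.017,0.037,0,0,0,-0.6]

```text
clock: 32.35
position: [0.4965, 0.1618, 0.2597]
ee_rot: [0.701, 0.713, -0.002, -0.0]
ft_force: [-0.9, 0.3, -2.4]
grip_width: 0.365
grasp_force: 60.8
```

jog_arm:
  increments:
    - [0,0,0,0,0,0,-0.6]
    - [0,0,0,0,0,0,-0.6]
    - [0,0,0,0,0,0,-0.6]
    - [0,0,0,0,0,0,-0.6]

```text
clock: 32.68
position: [0.4982, 0.1624, 0.2632]
ee_rot: [0.701, 0.713, 0.001, 0.0]
ft_force: [0.8, 0.2, -2.1]
grip_width: 0.363
grasp_force: 60.8
```

```bash
python3 -c "
from h import *
chk((.4975,.075,.215))
a=cam('scene')['color']
cv2.imwrite('pics/m3.png',cv2.resize(a[150:330,250:490],(720,540))[:,:,::-1])"
```

```text
t 32.68 p [0.4982 0.1624 0.2632] yaw(tool y) 0.95 z [ 1.2e-03  7.0e-04 -1.0e+00] w 0.363 F [ 0.78  0.23 -2.12] q [-1.14  0.11  0.8   1.75 -0.08  1.31 -0.3 ]
[0.49604129 0.15995812 0.25985566] -> [-0.0024 -0.0022  0.0033] rows 0.1
lens (FK) [0.4997 0.0774 0.2183] want [0.4975 0.075  0.215 ]
top head n 407 z 0.2848 ctr 0.4990 0.0748 r 0.0221
top short n 120 zt 0.0765 rim z 0.0746 circ (0.4352 -0.0850) r 0.0261 ls [ 0.435  -0.0849]
top tall n 89 zt 0.2355 rim z 0.1446 circ (0.4968 0.0747) r 0.0260 ls [0.4979 0.0752]
top medium n 126 zt 0.1119 rim z 0.1099 circ (0.6370 -0.0254) r 0.0265 ls [ 0.6364 -0.025 ]
scene head n 442 z 0.2857 ctr 0.5001 0.0869 r 0.0347
scene short n 180 zt 0.0777 rim z 0.0754 circ (0.4358 -0.0864) r 0.0277 ls [ 0.4374 -0.0861]
scene tall n 213 zt 0.1470 rim z 0.1455 circ (0.4991 0.0741) r 0.0269 ls [0.4997 0.0737]
scene medium n 236 zt 0.1122 rim z 0.1105 circ (0.6386 -0.0266) r 0.0266 ls [ 0.6388 -0.0264]
```

View pics/m3.png

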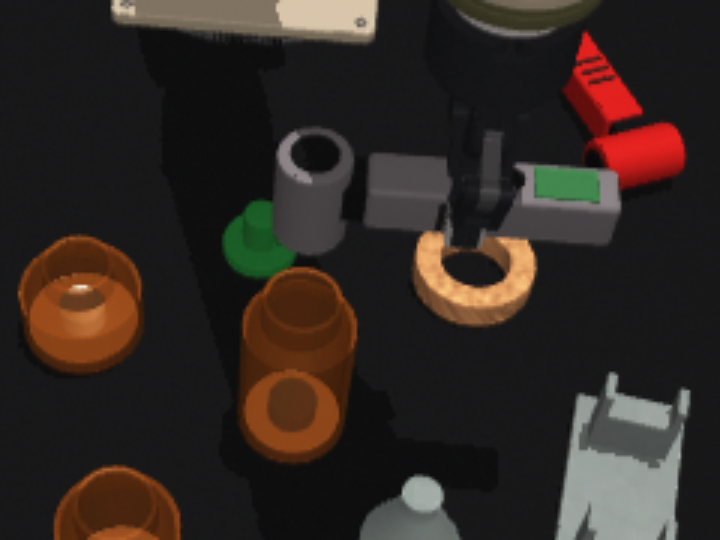

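The head at (312,190) stands above the tall mouth at (300,300). The medium jar was knocked about 17 mm aside just now, but its reading was already complete (it was still in place at 31.42 s). The tall jar has not moved, so I'll nudge and hold.

jog_arm:
  increments:
    - [0,-0.001,0.002,0,0,0,-0.6]
    - [0,-0.001,0.002,0,0,0,-0.6]
    - [0,-0.001,0.002,0,0,0,-0.6]
    - [0,-0.001,0.002,0,0,0,-0.6]
    - [0,-0.001,0.002,0,0,0,-0.6]

```text
clock: 33.25
position: [0.4966, 0.1625, 0.2603]
ee_rot: [0.701, 0.713, 0.0, -0.0]
ft_force: [-0.4, 0.3, -2.3]
grip_width: 0.369
grasp_force: 60.8
```

jog_arm:
  increments:
    - [0,0,0,0,0,0,-0.6]
    - [0,0,0,0,0,0,-0.6]
    - [0,0,0,0,0,0,-0.6]
    - [0,0,0,0,0,0,-0.6]
    - [0,0,0,0,0,0,-0.6]

```text
clock: 33.67
position: [0.4966, 0.1625, 0.2603]
ee_rot: [0.701, 0.713, 0.0, -0.0]
ft_force: [-0.8, 0.4, -1.8]
grip_width: 0.363
grasp_force: 60.8
```

jog_arm:
  increments:
    - [0,0,0,0,0,0,-0.6]
    - [0,0,0,0,0,0,-0.6]
    - [0,0,0,0,0,0,-0.6]
    - [0,0,0,0,0,0,-0.6]
    - [0,0,0,0,0,0,-0.6]

```text
clock: 34.08
position: [0.4966, 0.1625, 0.2603]
ee_rot: [0.701, 0.713, 0.0, -0.0]
ft_force: [-0.8, -0.0, -2.4]
grip_width: 0.365
grasp_force: 60.8
```

jog_arm:
  increments:
    - [0,0,0,0,0,0,-0.6]
    - [0,0,0,0,0,0,-0.6]
    - [0,0,0,0,0,0,-0.6]
    - [0,0,0,0,0,0,-0.6]
    - [0,0,0,0,0,0,-0.6]

```text
clock: 34.5
position: [0.4966, 0.1625, 0.2603]
ee_rot: [0.701, 0.713, 0.0, -0.0]
ft_force: [-0.2, 0.6, -1.7]
grip_width: 0.37
grasp_force: 60.8
```

jog_arm:
  increments:
    - [0,0,0,0,0,0,-0.6]
    - [0,0,0,0,0,0,-0.6]
    - [0,0,0,0,0,0,-0.6]
    - [0,0,0,0,0,0,-0.6]
    - [0,0,0,0,0,0,-0.6]

```text
clock: 34.92
position: [0.4966, 0.1625, 0.2603]
ee_rot: [0.701, 0.713, 0.0, -0.0]
ft_force: [0.4, -1.3, -2.3]
grip_width: 0.362
grasp_force: 60.8
```

jog_arm:
  increments:
    - [0,0,0,0,0,0,-0.6]
    - [0,0,0,0,0,0,-0.6]
    - [0,0,0,0,0,0,-0.6]
    - [0,0,0,0,0,0,-0.6]
    - [0,0,0,0,0,0,-0.6]

```text
clock: 35.33
position: [0.4966, 0.1625, 0.2603]
ee_rot: [0.701, 0.713, 0.0, -0.0]
ft_force: [0.1, -0.7, -2.0]
grip_width: 0.366
grasp_force: 60.8
```

jog_arm:
  increments:
    - [0,0,0,0,0,0,-0.6]
    - [0,0,0,0,0,0,-0.6]
    - [0,0,0,0,0,0,-0.6]
    - [0,0,0,0,0,0,-0.6]
    - [0,0,0,0,0,0,-0.6]

```text
clock: 35.75
position: [0.4966, 0.1625, 0.2603]
ee_rot: [0.701, 0.713, 0.0, -0.0]
ft_force: [0.1, 0.3, -0.9]
grip_width: 0.366
grasp_force: 60.8
```

```bash
python3 -c "
from h import *
chk((.4975,.075,.215))
rel([(.553,.3003,.26)])"
```

```text
t 35.75 p [0.4966 0.1625 0.2603] yaw(tool y) 0.97 z [ 0.e+00  1.e-04 -1.e+00] w 0.366 F [ 0.1   0.31 -0.93] q [-1.14  0.11  0.8   1.76 -0.08  1.31 -0.31]
[0.49605597 0.1599826  0.25980973] -> [-0.0025 -0.0006  0.0005] rows 0.1
lens (FK) [0.4981 0.0775 0.2155] want [0.4975 0.075  0.215 ]
top head n 404 z 0.2818 ctr 0.4970 0.0751 r 0.0219
top short n 119 zt 0.0766 rim z 0.0749 circ (0.4348 -0.0851) r 0.0259 ls [ 0.435  -0.0849]
top tall n 90 zt 0.2277 rim z 0.1449 circ (0.4968 0.0747) r 0.0259 ls [0.4977 0.0753]
top medium n 139 zt 0.1117 rim z 0.1096 circ (0.6366 -0.0253) r 0.0263 ls [ 0.6363 -0.0251]
scene head n 433 z 0.2831 ctr 0.4989 0.0738 r 0.0232
scene short n 180 zt 0.0771 rim z 0.0754 circ (0.4372 -0.0877) r 0.0275 ls [ 0.4372 -0.0862]
scene tall n 216 zt 0.1472 rim z 0.1455 circ (0.4999 0.0745) r 0.0271 ls [0.4997 0.0736]
scene medium n 240 zt 0.1125 rim z 0.1107 circ (0.6379 -0.0269) r 0.0267 ls [ 0.6389 -0.0264]
t 35.85 p [0.4966 0.1625 0.2603] yaw(tool y) 0.98 z [ 0.  0. -1.] w 0.367 F [-0.11  0.71 -2.72] q [-1.14  0.11  0.8   1.76 -0.08  1.31 -0.31]
[0.553  0.3003 0.26  ] -> [0.1369 0.0587 0.0003] rows 3.6
```

jog_arm:
  increments:
    - [0,0,-0.025,0,0,0,-0.6]
    - [0.03,0.013,-0.03,0,0,0,-0.6]
    - [0.065,0.028,-0.03,0,0,0,-0.6]
    - [0.1,0.043,-0.03,0,0,0,-0.6]
    - [0.137,0.059,-0.03,0,0,0,-0.6]

```text
clock: 36.27
position: [0.5537, 0.3022, 0.2904]
ee_rot: [0.701, 0.713, 0.0, -0.0]
ft_force: [0.4, 0.6, -1.9]
grip_width: 0.366
grasp_force: 61.0
```

jog_arm:
  increments:
    - [0,0,0,0,0,-0.06,-0.6]
    - [0,0,0,0,0,-0.16,-0.6]
    - [0,0,0,0,0,-0.26,-0.6]
    - [0,0,0,0,0,-0.36,-0.6]
    - [0,0,0,0,0,-0.46,-0.6]

```text
clock: 36.68
position: [0.5533, 0.3006, 0.29]
ee_rot: [0.518, 0.855, -0.0, 0.0]
ft_force: [0.4, 0.4, -2.6]
grip_width: 0.366
grasp_force: 60.9
```

jog_arm:
  increments:
    - [0,0,0,0,0,-0.1,-0.6]
    - [0,0,0,0,0,-0.2,-0.6]
    - [0,0,0,0,0,-0.3,-0.6]
    - [0,0,0,0,0,-0.4,-0.6]
    - [0,0,0,0,0,-0.5,-0.6]

```text
clock: 37.1
position: [0.5532, 0.3005, 0.2901]
ee_rot: [0.29, 0.957, -0.0, -0.0]
ft_force: [0.4, -0.9, -2.4]
grip_width: 0.368
grasp_force: 60.9
```

jog_arm:
  increments:
    - [0,0,0,0,0,-0.1,-0.6]
    - [0,0,0,0,0,-0.2,-0.6]
    - [0,0,0,0,0,-0.3,-0.6]
    - [0,0,0,0,0,-0.4,-0.6]
    - [0,0,0,0,0,-0.44,-0.6]

```text
clock: 37.52
position: [0.5533, 0.3005, 0.2901]
ee_rot: [0.074, 0.997, -0.0, -0.0]
ft_force: [-0.1, -1.0, -1.5]
grip_width: 0.366
grasp_force: 60.9
```

jog_arm:
  increments:
    - [0,0,0.03,0,0,0,-0.6]
    - [0,0,0.06,0,0,0,-0.6]
    - [0,0,0.08,0,0,0,-0.6]
    - [0,0,0.08,0,0,0,-0.6]
    - [0,0,0.08,0,0,0,-0.6]

```text
clock: 37.93
position: [0.5529, 0.3003, 0.2099]
ee_rot: [0.077, 0.997, -0.001, -0.001]
ft_force: [0.0, -0.1, -1.2]
grip_width: 0.365
grasp_force: 60.8
```

```bash
python3 -c "
from h import *
cam('wrist')
rel([(.553,.3003,.0728)])
p=get_obs()['position']
for n in('top','scene'):
    c=cam(n); head(n,c,p+np.array([.084,-.0143,0]),p[2]+.0215)
"
```

```text
t 37.98 p [0.5537 0.3006 0.2114] yaw(tool y) 81.19 z [ 8.e-04  3.e-04 -1.e+00] w 0.371 F [ 0.62  0.11 -1.91] q [-0.95  0.39  0.5   1.53 -0.19  1.26  0.99]
[0.553  0.3003 0.0728] -> [ 0.0007 -0.0005  0.1386] rows 3.3
top head n 346 z 0.2328 ctr 0.6378 0.2867 r 0.0222
scene head n 583 z 0.2346 ctr 0.6326 0.2881 r 0.0303
```

jog_arm:
  increments:
    - [0,0,0.03,0,0,0,-0.6]
    - [0,0,0.06,0,0,0,-0.6]
    - [0,0,0.085,0,0,0,-0.6]
    - [0,0,0.1,0,0,0,-0.6]
    - [0,0,0.1,0,0,0,-0.6]

```text
clock: 38.5
position: [0.5522, 0.3001, 0.1082]
ee_rot: [0.077, 0.997, -0.001, -0.001]
ft_force: [-0.8, -0.3, -3.4]
grip_width: 0.373
grasp_force: 60.9
```

jog_arm:
  increments:
    - [0,0,0,0,0,0,-0.6]
    - [0,0,0,0,0,0,-0.6]
    - [0,0,0,0,0,0,-0.6]
    - [0,0,0,0,0,0,-0.6]
    - [0,0,0,0,0,0,-0.6]

```text
clock: 38.92
position: [0.5537, 0.3007, 0.1114]
ee_rot: [0.077, 0.997, 0.001, 0.001]
ft_force: [0.2, 0.2, -1.3]
grip_width: 0.366
grasp_force: 60.9
```

```bash
python3 -c "
from h import *
cam('wrist')
rel([(.553,.3003,.0728)])
p=get_obs()['position']
for n in('top','scene'):
    c=cam(n); head(n,c,p+np.array([.084,-.0143,0]),p[2]+.0215)
"
```

```text
t 38.97 p [0.5536 0.3007 0.1111] yaw(tool y) 81.19 z [ 9.e-04  9.e-04 -1.e+00] w 0.370 F [-0.33  1.27 -1.94] q [-0.93  0.49  0.47  1.63 -0.24  1.08  1.02]
[0.553  0.3003 0.0728] -> [ 0.0005 -0.0005  0.0383] rows 0.9
top head n 294 z 0.1326 ctr 0.6378 0.2866 r 0.0224
scene head n 473 z 0.1334 ctr 0.6392 0.2857 r 0.0227
```

jog_arm:
  increments:
    - [0.0005,-0.0005,0.012,0,0,0,-0.6]
    - [0.0005,-0.0005,0.024,0,0,0,-0.6]
    - [0.0005,-0.0005,0.033,0,0,0,-0.6]
    - [0.0005,-0.0005,0.037,0,0,0,-0.6]
    - [0.0005,-0.0005,0.037,0,0,0,-0.6]

```text
clock: 39.48
position: [0.5521, 0.2997, 0.0729]
ee_rot: [0.077, 0.997, -0.0, -0.001]
ft_force: [-3.8, -0.5, 3.9]
grip_width: 0.369
grasp_force: 61.6
```

jog_arm:
  increments:
    - [0,0,0,0,0,0,-0.6]
    - [0,0,0,0,0,0,-0.6]
    - [0,0,0,0,0,0,-0.6]

```text
clock: 39.73
position: [0.5522, 0.2998, 0.0728]
ee_rot: [0.077, 0.997, -0.0, -0.001]
ft_force: [-5.0, -1.0, 6.3]
grip_width: 0.373
grasp_force: 61.7
```

```bash
python3 -c "
from h import *
rel([(.553,.3003,.0728)])
p=get_obs()['position']
for n in('top','scene'):
    c=cam(n); head(n,c,p+np.array([.084,-.0143,0]),p[2]+.0215)
"
```

```text
t 39.73 p [0.5522 0.2998 0.0728] yaw(tool y) 81.18 z [-1.5e-03 -5.0e-04 -1.0e+00] w 0.373 F [-4.97 -0.96  6.26] q [-0.92  0.53  0.45  1.66 -0.26  1.01  1.04]
[0.553  0.3003 0.0728] -> [-0.0007  0.0006  0.    ] rows 0.0
top head n 273 z 0.0939 ctr 0.6365 0.2856 r 0.0223
scene head n 452 z 0.0954 ctr 0.6380 0.2844 r 0.0226
```

jog_arm:
  increments:
    - [0,0,0,0,0,0,-0.2]
    - [0,0,0,0,0,0,0.0]
    - [0,0,0,0,0,0,0.2]
    - [0,0,0,0,0,0,0.4]
    - [0,0,0,0,0,0,0.4]

```text
clock: 40.25
position: [0.5527, 0.3, 0.0731]
ee_rot: [0.077, 0.997, -0.0, -0.0]
ft_force: [0.6, 0.6, 0.7]
grip_width: 0.701
grasp_force: 0.0
```

jog_arm:
  increments:
    - [0,0,0,0,0,0,0.4]
    - [0,0,-0.015,0,0,0,0.4]
    - [0,0,-0.035,0,0,0,0.4]
    - [0,0,-0.065,0,0,0,0.4]
    - [0,0,-0.1,0,0,0,0.4]

```text
clock: 40.67
position: [0.5518, 0.2995, 0.173]
ee_rot: [0.077, 0.997, -0.001, -0.001]
ft_force: [0.9, 1.0, 0.3]
grip_width: 0.7
grasp_force: 0.0
```

jog_arm:
  increments:
    - [0,0,-0.035,0,0,0,0.4]
    - [0,0,-0.07,0,0,0,0.4]
    - [0,0,-0.09,0,0,0,0.4]
    - [0,0,-0.09,0,0,0,0.4]
    - [0,0,-0.09,0,0,0,0.4]

```text
clock: 41.08
position: [0.5532, 0.3002, 0.2644]
ee_rot: [0.077, 0.997, 0.001, 0.001]
ft_force: [0.3, -0.3, 0.0]
grip_width: 0.704
grasp_force: 0.0
```

```bash
python3 -c "
from h import *
rel([])
c=cam('wrist'); P=cloud(c); therm('wrist',c); therm('top',cam('top')); cc=cam('scene','s9.png'); therm('scene',cc)
for n in('top','scene'): rims(n,cam(n))
"
```

```text
t 41.08 p [0.5532 0.3002 0.2644] yaw(tool y) 81.19 z [ 0.0018  0.0016 -1.    ] w 0.704 F [ 0.34 -0.27  0.02] q [-0.96  0.36  0.51  1.46 -0.18  1.36  0.98]
wrist handle n 5667 px [319. 214.] z 0.0826 ctr [0.5483 0.2992] size [0.0359 0.1606] axis deg -8.84
  plane slopes [-0.0073  0.0008  0.0825]
  head z 0.0928 ctr ((0.6365664005279541, 0.28700578212738037), 0.022143492475152016)
top handle n 794 px [176. 220.] z 0.0839 ctr [0.543  0.2997] size [0.0328 0.1506] axis deg -10.74
  plane slopes [-0.0024  0.0337  0.0839]
  head z 0.0943 ctr ((0.6358668804168701, 0.2856416404247284), 0.022531794384121895)
scene handle n 1065 px [464. 300.] z 0.0851 ctr [0.5418 0.2991] size [0.0324 0.1461] axis deg -8.72
  plane slopes [-0.0022  0.0326  0.085 ]
  head z 0.0954 ctr ((0.6310173273086548, 0.28601810336112976), 0.030315428972244263)
top short n 118 zt 0.0769 rim z 0.0752 circ (0.4351 -0.0848) r 0.0261 ls [ 0.435  -0.0849]
top tall n 138 zt 0.1467 rim z 0.1446 circ (0.4973 0.0749) r 0.0262 ls [0.4972 0.0751]
top medium n 134 zt 0.1115 rim z 0.1094 circ (0.6368 -0.0254) r 0.0261 ls [ 0.6364 -0.0251]
scene short n 173 zt 0.0774 rim z 0.0753 circ (0.4365 -0.0875) r 0.0276 ls [ 0.4371 -0.0862]
scene tall n 212 zt 0.1469 rim z 0.1456 circ (0.4990 0.0734) r 0.0264 ls [0.4998 0.0736]
scene medium n 240 zt 0.1124 rim z 0.1108 circ (0.6384 -0.0266) r 0.0267 ls [ 0.6389 -0.0265]
```

View pics/s9.png

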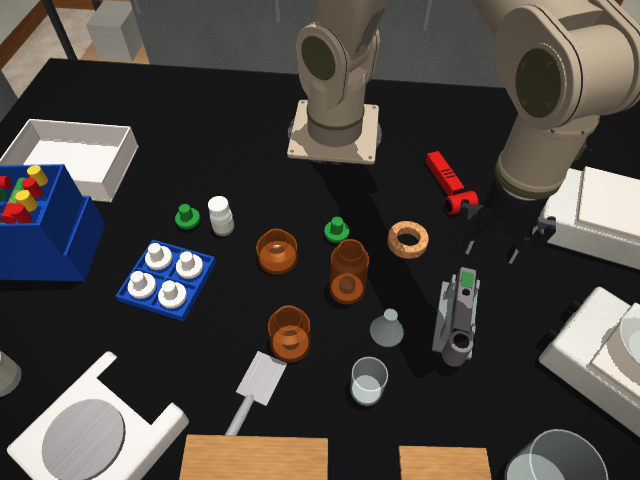

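The scene shows the thermometer home in its cradle (460,310) and the four caps in the holder. All three jars are standing at (277,250), (349,270) and (289,335), and the bystanders are where they were. Handing in.

```bash
python3 -c "
from h import *
print(workorder.hand_in())"
```

```text
the job is handed in; nothing more can be done
None
```

The job is handed in, with no verdict returned: all three caps stand in the holder, the jars were measured short, medium, tall at about 7 cm for over 2 s each, and the thermometer is back in its cradle; the medium jar was knocked about 17 mm aside after its reading but stayed standing.

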